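# Clip the check weight into the force gauge's snap hook

### The job

Pick up the blue check weight and clip its ring into the force gauge's snap hook by pressing the sprung gate inward with the ring until the gate snaps shut behind it. Then, with the ring in the hook, tug it straight up against the shut gate with a steady 6 N or so for about a second to prove that it holds, and let the weight go so that it hangs still from the hook. The gauge is delicate: never load it with more than 15 N, and leave everything else on the bench where it is.

Things in the scene. Friction and masses are not known exactly. Their poses are not given: they have to be found in the camera images.
- blue_weight_bar (a point): Centre, half-way up, of the check weight's blue bar: the part to grasp. Bar 40 mm long (x), 18 wide (y), 16 thick (z), lying flat on the table at first, this point 8 mm up. +x points along the bar to the ring, z up. Whole weight 65 to 120 g. Red and yellow weights of the same shape lie nearby.
- ring_centre (a point): Centre of the check weight's steel ring, rigidly fixed to the bar, 44 mm along +x from the bar's centre; ring and bar share one flat plane (ring axis = z). Ring wire 5 mm thick, inner diameter 32 mm, outer diameter 42 mm. Same axes as the bar.
- ring_front (a point): Middle of the ring's wire at the point farthest from the bar, 18.5 mm along +x from the ring's centre: the bit of wire that goes through the gate. Same axes.
- hook_gap (a point): Middle of the snap hook's gap, level with the shut gate, 172 mm above the table. The hook is a J of 8 mm round steel under the test stand's gauge, in this frame's x-z plane, z up: its free nose at x = -13 mm (middle line) points up, its back at x = +17 mm rises to the gauge; the gap between is 22 mm. The gauge's face is at x = +35 mm from 63 mm above this point; the space at -x is free.
- hook_nose (a point): On the nose's middle line, 13 mm to -x of the gap point; the nose's tip stands 12 mm higher and leans 3 mm to -x. Same axes. The flat ring goes down around the nose, its bar pointing to -x, its front wire between nose and back, onto the gate.
- hook_seat (a point): Lowest point of the hook's inside, where the ring's wire comes to hang: 33 mm below the gap point and 2 mm to +x, 139 mm above the table. Same axes. A wire inside, pulled up, meets the shut gate with its middle about 6 mm below the gap point.
- gate (a joint): Brass gate, 5 mm thick, level across the gap when shut (0); pivot 14 mm to +x of the gap point, free end 22 mm from it, by the nose. Sprung; a stop keeps it from opening upward; opens inward (down) to 1.35 rad, about 2 N at first, 5 to 7 N at the end. A wire pressed straight down at mid-gap slips past its end with its middle some 20 mm below the gap point and the gate shuts above it.
- stand: The test stand with gauge and hook, fixed to the bench: blue base plate 190 x 160 mm, column 344 mm high. Its origin is on the table under the hook's nose, x towards the column, same axes as the hook.
- blue_weight: The blue check weight; origin under the ring's centre, 8 mm below the ring's plane, axes as the bar.
- red_weight: Red check weight of the same shape, to be left alone; origin under its ring's centre, bar to -x.
- yellow_weight: Yellow check weight of the same shape, to be left alone; origin under its ring's centre, bar to -x.
- driver: Screwdriver with an orange handle lying on the bench, to be left alone.
- solvent: White dispenser bottle, 48 mm across, 130 mm high, to be left alone; origin at its foot.
- tape: Roll of yellow tape, 80 mm across, 18 mm high, to be left alone; origin at its foot.
Mind the look-alikes: they are no part of the job. What is shaped like the blue_weight but green, orange or turquoise is not meant.

How it is judged (in metres and radians):
On the way, in this order (a step that is already met when the one before it is completed fails the run):
1. the blue weight's ring pushes the gate inward by more than 0.4 rad (value of joint gate above 0.4 rad and contact force between blue_weight and gate above 0.5 N), for 0.05 s.
2. the front wire of the ring is inside the hook and the gate is shut above it (value of joint gate below 0.1 rad and z of ring_front in the frame of hook_seat between -0.002 and 0.03 m and x of ring_front in the frame of hook_seat between -0.012 and 0.012 m and x of ring_centre in the frame of hook_seat below -0.004 m), for 0.1 s.
3. the ring is pulled up against the shut gate with 3 to 15 N for 0.4 s (value of joint gate below 0.1 rad and contact force between blue_weight and gate above 3 N and z of ring_front in the frame of hook_seat between 0.015 and 0.032 m), for 0.4 s.
At the end, for the whole second after the job is handed in: The gate is shut (under 0.1 rad), the ring's front wire is within 15 mm of the hook's seat, the bar hangs more than 40 mm below the seat, borne by the hook, and moves slower than 0.1 m/s (value of joint gate below 0.1 rad and distance between ring_front and hook_seat below 0.015 m and z of blue_weight_bar in the frame of hook_seat below -0.04 m and linear speed of blue_weight below 0.1 m/s and contact force between blue_weight and stand above 0.2 N); the robot touches nothing.
It fails at once if the weight loads the hook or gauge with more than 15 N (contact force between blue_weight and stand above 15 N).
It fails at once if the robot itself pushes on the stand, gauge or hook with more than 15 N (contact force between any of the arm, the fingers and stand above 15 N).
It fails at once if another thing on the bench is moved by more than 15 mm (distance of any of red_weight, yellow_weight, driver, solvent, tape from where it was at the start of the episode above 0.015 m).
It also fails if it takes over 58 s, if anything falls off the work surface, if the arm or the gripper's body presses on something with over 40 N, if the wrist force passes 120 N, or if a joint passes its speed limit or range.

### The arm

A 6-joint arm with a two-finger parallel gripper is mounted at the origin on the work surface. World frame = base frame: x ahead of the robot, y to its left, z up, the work surface at z = 0. Lengths are in m, angles in degrees, forces in N, time in s.
With the tool pointing down it reaches from about 0.425 to 0.95 m from the base axis. Payload 14.7 kg.
Tool frame: the origin (TCP) lies at the very end of the fingers, on their centre line; the grasp point (between the pads) lies 19 mm behind it (robot.hold_point_z is the distance from the TCP to the grasp point, in m); y points along the fingers, z is the direction in which the jaws open and shut, and the axes are right-handed (so a half turn about y gives the same grasp; the last joint's range is limited). The gripper opens to 85 mm and grips with 20 to 120 N. Pads are 22 mm wide; open, the fingers measure 114 mm over their backs; the gripper's body (76 mm by 85 mm) begins 54 mm behind the grasp point. The pads swing forward as they close: fully open they stand 13 mm farther back than shut.
Start: joints at [-67.643, 27.513, 91.461, -0, 61.026, -2.67], TCP at [0.275, -0.589, 0.231] pointing down, gripper open.
Joint ranges: [-157.49, 157.49], [-46.99, 117.5], [13.45, 153.17], [-89.5, 269.5], [5.16, 153.95], [-167.48, 167.48]. Speed limits (degrees/s): [108.29, 108.29, 136.94, 172.46, 172.46, 172.46].

### API

Orientations are given as a 3x3 rotation matrix whose columns are the frame's x, y, z axes.
In Python, from rig import state, cams, robot, models gives the robot as it stands. The module is installed in compiled form; this text tells all that it offers.
- The arm moves only by the tool apply_moves, never from a script. Its argument "plan" is a list of rows, each an object of numbers: "jaw": the finger opening in cm, from 0 to 8.54; "x", "y", "z": the shift along the tool's x, y, z in cm; "roll": the turn about the tool's y in degrees. In form: [{"jaw": .., "x": .., "y": .., "z": .., "roll": ..}, ...]. A call has 1 to 20 rows; each row is the pose to reach, as a shift and turn from the pose measured when the call began, along the tool's axes at that moment; what a row does not reach only later rows make up. A row lasts 1/8 s, in which the tool goes at most 62.5 mm and 10.7 degrees, less where a joint would pass 70% of its speed; a pose out of reach is approached as far as the arm can. A call with a gripper value outside its range is refused whole. The fingers move at their own pace and stop on an object; "squeeze" is the grip in N (left out, the last holds). Time passes only in rows, so rows that repeat a pose let the fingers close. It gives the time, the measured TCP pose, the force and the opening at its end, in the units of the state.
- state(): the state, without advancing time (a new reading comes with each control period).
- cams.read_camera(name): name is "scene" or "side" or "wrist"; returns the picture (480x640x3 uint8, blue, green, red); there is no depth.
- cams.get_calibration(name): a dict with "K" (3x3 intrinsics, pixels), "k1" (the pictures are not rectified: a ray, as slopes to the right and down, at radius r is drawn at 1 + k1 r^2 times it, then the intrinsics apply), "R" (3x3) and "t" (3): a world point X has camera coordinates R X + t. Camera axes: x right, y down, z forward; pixel columns grow to the right and rows downward; lengths in m; the calibration is good to about 2 mm. A picture is of the moment at which its call begins: read the wrist's pose just before it. get_calibration takes no time and is no camera call; for the wrist camera it gives the pose at the moment of the call.
- robot.close_job(): hands the job in, once; it reports no verdict.
Trained networks look in the newest picture that a camera, given by its name, has taken for a name from the list of things; names that differ only in an ending like _2 or _b are one class to them, and where a whole thing is asked for, a point or a joint stands for the part that bears it (a point fixed in the world has none). Each returns a list of dicts, best first, with "conf" (0 to 1); they miss things now and then, are a little off and sometimes report something else, mostly with a low value. They report only what shows in the picture. A call takes as long as a camera call. They do not tell look-alikes from the thing itself.
- models.recognise(thing, camera): "box" ([left, top, right, bottom] in pixels, round what is visible of it).
- models.trace(thing, camera): "pixels" (480x640 bool, what is visible of it) and "box" ([left, top, right, bottom] in pixels, round what is visible of it).
- models.mark_of(thing, camera): "location" ([column, row] in pixels: a listed point, or the origin of a listed thing).
The state is a dict: "clock": time; "joint_positions": joint angles; "qd": joint speeds; "joint_torque": joint torques, N m; "position": TCP position; "tool_rot": TCP orientation; "contact_force": force on the tool from outside, world axes, zero at the start; "wrist_torque": the same for the moment, N m; "finger_gap": finger opening in m.
Only numpy, scipy, OpenCV 4.12 (cv2) and the standard library are available. Lean on these libraries where they do the work, as an engineer would, in place of code of your own. Each camera call takes 0.05 s, during which the arm holds its last target.

## Working session

There is one attempt and no reset: what is moved stays moved. The work goes in short steps, Python scripts to look and compute and a tool call to move; the robot and the scene stay as the last step left them, time stands still between calls to the robot, and variables do not carry over. Pictures are saved under pics/ and viewed, and the job is handed in when it is done.

Besides the shell and the picture viewer there is one more tool, called after ">>>" as name(argument=value, ...), one argument or row to a line, values as JSON. apply_moves: Moves the arm, as the interface text tells. Its arguments: {"type":"object","properties":{"plan":{"type":"array","items":{"type":"object","properties":{"jaw":{"type":"number"},"x":{"type":"number"},"y":{"type":"number"},"z":{"type":"number"},"roll":{"type":"number"}}}},"squeeze":{"type":"number"}},"required":["plan"]}

```bash
mkdir -p pics
cat > h.py <<'E'
import numpy as np, cv2
from rig import state,cams,robot,models
def ray(cam,px,cal=None):
    c=cal or cams.get_calibration(cam); K=np.array(c["K"]);k1=c["k1"]
    d=np.linalg.inv(K)@np.array([px[0],px[1],1.0]); d=d[:2]; u=d.copy()
    for _ in range(30): u=d/(1+k1*(u@u))
    R=np.array(c["R"]);t=np.array(c["t"])
    o=-R.T@t; v=R.T@np.array([u[0],u[1],1]); return o,v/np.linalg.norm(v)
def atz(cam,px,z,cal=None):
    o,v=ray(cam,px,cal); return o+v*(z-o[2])/v[2]
def proj(cam,X,cal=None):
    c=cal or cams.get_calibration(cam); p=np.array(c["R"])@np.array(X)+np.array(c["t"]); u=p[:2]/p[2]
    u=u*(1+c["k1"]*(u@u)); return (np.array(c["K"])@np.array([u[0],u[1],1]))[:2]
def tri(obs):
    A=np.zeros((3,3));b=np.zeros(3)
    for o,v in obs:
        P=np.eye(3)-np.outer(v,v);A+=P;b+=P@o
    X=np.linalg.solve(A,b); return X,[np.linalg.norm((np.eye(3)-np.outer(v,v))@(X-o)) for o,v in obs]
E
python3 - <<'E'
from h import *
np.set_printoptions(precision=4,suppress=True)
s=state(); print(s)
for c in ["scene","side","wrist"]:
    im=cams.read_camera(c); cv2.imwrite(f"pics/{c}0.png",im)
    k=cams.get_calibration(c);print(c,k["K"],k["k1"],-np.array(k["R"]).T@np.array(k["t"]))
    for n in ["blue_weight_bar","ring_centre","ring_front","hook_gap","hook_nose","hook_seat","stand","blue_weight"]:
        for r in models.mark_of(n,c)[:4]: print(c,n,np.round(r["location"],1),round(r["conf"],2))
print(state()["clock"])
E
```

```text
{'clock': 0.0, 'joint_positions': array([-67.6433,  27.5478,  91.4954,  -0.0002,  61.0255,  -2.6679]), 'qd': array([-0.0501, -0.046 , -0.102 , -0.0566,  0.0331, -0.0599]), 'joint_torque': array([ -0.0022, -95.0645, -43.0187,  -0.    ,   0.0123,  -0.    ]), 'position': array([ 0.2748, -0.5886,  0.2307]), 'tool_rot': array([[-0.9061, -0.0005,  0.423 ],
       [-0.423 ,  0.0011, -0.9061],
       [-0.0001, -1.    , -0.0012]]), 'contact_force': array([-1.0784, -0.008 , -0.5815]), 'wrist_torque': array([0.0001, 0.0221, 0.0257]), 'finger_gap': 0.08574112130723394}
scene [[535.5207   0.     322.7796]
 [  0.     535.5207 242.0855]
 [  0.       0.       1.    ]] -0.13418731695848912 [ 0.7781 -0.7258  0.7934]
scene blue_weight_bar [191.7 261.8] 0.82
scene blue_weight_bar [257.9 258.4] 0.66
scene blue_weight_bar [359.1 297.2] 0.59
scene blue_weight_bar [304.2 263.8] 0.55
scene ring_centre [335.6 290.6] 0.9
scene ring_centre [410.7 243.7] 0.65
scene ring_centre [239.8 256. ] 0.6
scene ring_centre [299.7 243.9] 0.57
scene ring_front [327.2 282.7] 0.91
scene ring_front [408.6 250.8] 0.85
scene ring
[... 832 characters left out ...]
e ring_front [331.2 438.6] 0.93
side ring_front [257.6 310.2] 0.8
side ring_front [318.8 284.7] 0.73
side ring_front [284.  225.8] 0.63
side hook_gap [199.8 200. ] 0.87
side hook_nose [208.2 197.3] 0.72
side hook_nose [328.2 227. ] 0.15
side hook_seat [202.9 214.2] 0.64
side hook_seat [444.  239.1] 0.23
side blue_weight [326.9 281.5] 0.83
side blue_weight [275.9 225.6] 0.82
side blue_weight [274.7 366.2] 0.73
side blue_weight [319.5 437.7] 0.7
wrist [[385.0444   0.     317.1336]
 [  0.     385.0444 240.5861]
 [  0.       0.       1.    ]] -0.03227565748350719 [ 0.3382 -0.5592  0.3737]
wrist ring_centre [22.2 99.2] 0.61
wrist ring_front [ 43. 103.] 0.56
wrist blue_weight [29.6 99.8] 0.97
1.35
```

View pics/scene0.png

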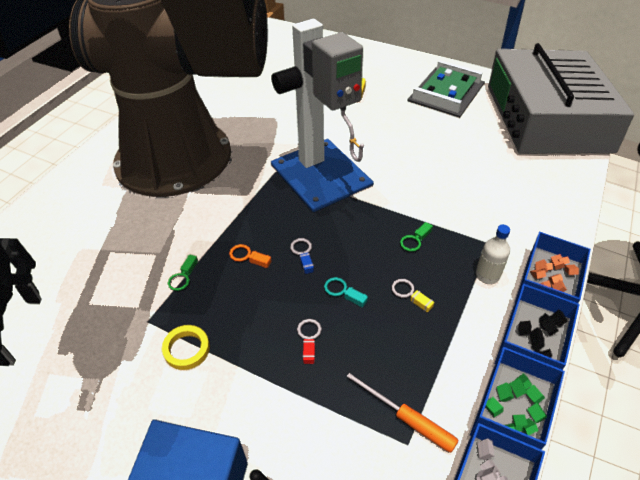

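View pics/side0.png

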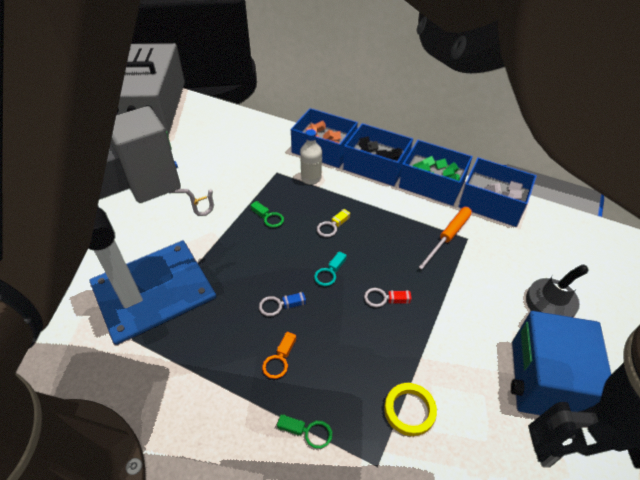

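View pics/wrist0.png

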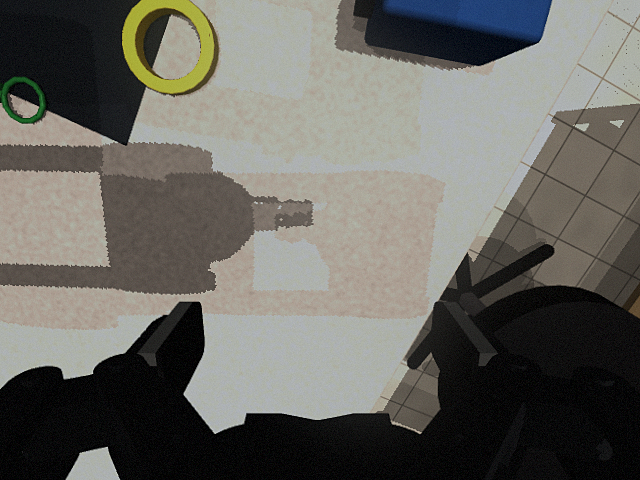

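The candidates, by scene pixel, are:
- blue bar (307,262), with a steel ring at (301,246)
- turquoise (354,297)
- orange (260,259)
- green (190,264) and (424,229)
- red (309,352)
- yellow (423,301)

I choose the blue one with the steel ring; in the side view its bar is at (294,299) and its ring at (271,305). The hook is at scene (355,150) and side (203,203).

Run:
```python
from h import *
np.set_printoptions(precision=4,suppress=True)
sc=cv2.imread("pics/scene0.png");si=cv2.imread("pics/side0.png")
a=cv2.resize(sc[225:280,270:340],None,fx=5.5,fy=5.5,interpolation=2)
b=cv2.resize(sc[95:170,320:390],None,fx=5.5,fy=5.5,interpolation=2)
c=cv2.resize(si[280:335,245:315],None,fx=5.5,fy=5.5,interpolation=2)
d=cv2.resize(si[170:245,155:225],None,fx=5.5,fy=5.5,interpolation=2)
cv2.imwrite("pics/crop0.png",np.vstack([np.hstack([a,c])])); cv2.imwrite("pics/crop1.png",np.hstack([b,d]))
for c,l in [("scene",[(307,262),(301,246)]),("side",[(294,299),(271,305)])]:
    for p in l: print(c,p,atz(c,p,.008))
for c,p in [("scene",[304.2,263.8]),("scene",[299.7,243.9]),("side",[298.2,302]),("side",[270.6,300.8])]: print(c,atz(c,p,.008))
for n,z,p,q in [("gap",.172,(355.6,142.6),(199.8,200)),("nose",.172,(362.6,147.4),(208.2,197.3)),("seat",.139,(353.6,159.2),(202.9,214.2))]:
    print(n,atz("scene",p,z),atz("side",q,z),tri([ray("scene",p),ray("side",q)]))
for n in ["stand","solvent","tape","driver"]:
  for c in ["scene","side"]:
    cams.read_camera(c)
    for r in models.mark_of(n,c)[:2]: print(n,c,r["location"],r["conf"],atz(c,r["location"],0))
```

```text
scene (307, 262) [ 0.4466 -0.153   0.008 ]
scene (301, 246) [ 0.4167 -0.1219  0.008 ]
side (294, 299) [ 0.4489 -0.1535  0.008 ]
side (271, 305) [ 0.4185 -0.1227  0.008 ]
scene [ 0.4439 -0.1593  0.008 ]
scene [ 0.4118 -0.1181  0.008 ]
side [ 0.4466 -0.1635  0.008 ]
side [ 0.426  -0.1174  0.008 ]
gap [0.4599 0.0289 0.172 ] [0.457  0.0272 0.172 ] (array([0.4591, 0.0297, 0.1702]), [np.float64(0.0008675190770310728), np.float64(0.0008675190770310663)])
nose [0.4777 0.0213 0.172 ] [0.469  0.0185 0.172 ] (array([0.4751, 0.0253, 0.1662]), [np.float64(0.0019213804259501383), np.float64(0.001921380425950138)])
seat [0.4611 0.0195 0.139 ] [0.4558 0.0269 0.139 ] (array([0.4583, 0.0286, 0.1336]), [np.float64(0.0019810996478019666), np.float64(0.001981099647801928)])
stand scene [298.5, 236.2] 0.52 [ 0.3959 -0.0946  0.    ]
solvent scene [490.1, 274.7] 0.89 [ 0.772  -0.0203 -0.    ]
solvent side [313.4, 179.5] 0.59 [ 0.7666 -0.0297  0.    ]
tape scene [183.3, 350.7] 0.76 [ 0.3461 -0.4178  0.    ]
tape side [410.2, 409.8] 0.74 [ 0.3524 -0.4139  0.    ]
tape side [199.5, 197.9] 0.21 [0.5955 0.1675 0.    ]
driver scene [400.6, 413.4] 0.96 [ 0.7202 -0.3568  0.    ]
driver scene [358.0, 142.4] 0.75 [0.3766 0.2411 0.    ]
driver side [442.9, 241.1] 0.83 [ 0.719 -0.355 -0.   ]
driver side [326.6, 230.6] 0.23 [ 0.6358 -0.1282  0.    ]
```

View pics/crop0.png

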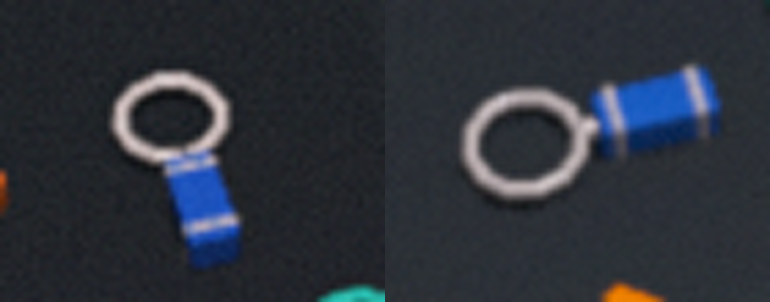

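View pics/crop1.png

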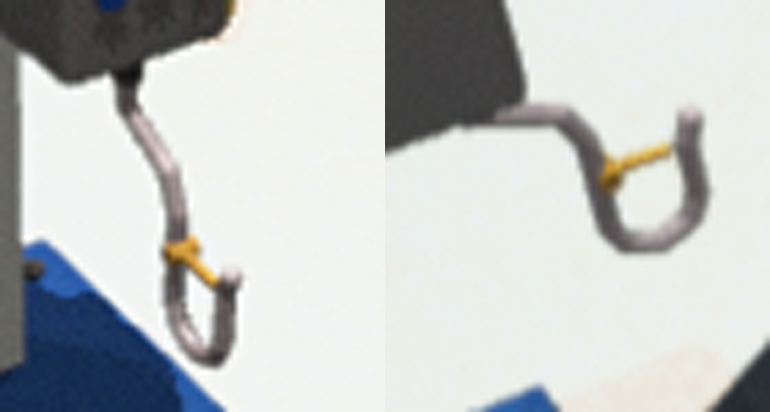

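```bash
cat > fit.py <<'E'
from h import *
from scipy.optimize import least_squares
np.set_printoptions(precision=4,suppress=True)
# hook frame pts rel gap (x,z)
H={"tip":(-.016,.184),"pivot":(.014,.172),"bot":(.002,.131)}
obs={"scene":{"tip":(361.6,145.8),"pivot":(352.7,140.3),"bot":(358.3,160.5)},"side":{"tip":(210.1,190.9),"pivot":(195.5,202),"bot":(201.4,215.5)}}
def f(p,cs=("scene","side")):
    r=[]
    for c in cs:
        for k,(x,z) in H.items():
            X=[p[0]+x*np.cos(p[2]),p[1]+x*np.sin(p[2]),z]
            r+=list(proj(c,X)-np.array(obs[c][k]))
    return np.array(r)
for cs in [("scene","side"),("scene",),("side",)]:
    s=least_squares(f,[.46,.03,2.5],args=(cs,)); print(cs,s.x[:2],np.degrees(s.x[2]),s.fun)
for c,l in [("scene",[(272,163),(318,208),(372,182),(328,141)]),("side",[(90,288),(119,342),(215,294),(183,242)])]:
    P=[atz(c,p,.012) for p in l]
    for i in range(4):
        d=(P[(i+1)%4]-P[i])[:2]; print(c,P[i],np.linalg.norm(d),np.degrees(np.arctan2(d[1],d[0])))
E
python3 fit.py
```

```text
('scene', 'side') [0.4631 0.0268] 144.34921871203267 [-0.3092 -2.6552  0.3498 -0.5998 -2.8294 -0.4975 -0.0925 -1.1543 -1.2875
 -1.5351  3.7308 -0.3583]
('scene',) [0.4663 0.0241] 142.680934595262 [ 0.4222 -1.3056  1.4407  0.5759 -1.913   0.7588]
('side',) [0.4605 0.0265] 146.62741280580016 [-0.9583 -0.3877 -1.9495 -0.3202  3.0302  0.6719]
scene [0.2378 0.0696 0.012 ] 0.1829005322062426 -27.690065473190426
scene [ 0.3997 -0.0154  0.012 ] 0.14319087076035647 61.23293250225172
scene [0.4686 0.1101 0.012 ] 0.17681777867928394 149.56387404661473
scene [0.3162 0.1997 0.012 ] 0.1519023201352528 -121.0781458105881
side [0.2958 0.1933 0.012 ] 0.14053028164750725 -115.9668876816567
side [0.2343 0.0669 0.012 ] 0.1789752178425149 -29.296266544765455
side [ 0.3904 -0.0207  0.012 ] 0.15112030905453191 59.979024530841656
side [0.466  0.1102 0.012 ] 0.1893571523554042 153.97796268175793
```

```bash
cat >> h.py <<'E'
def disp(X,yawx=None):
    s=state(); R=np.array(s["tool_rot"]); d=R.T@(np.array(X)-np.array(s["position"]))*100
    y0=np.degrees(np.arctan2(R[1,0],R[0,0])); r=None
    if yawx is not None: r=-((yawx-y0+180)%360-180)
    print("pos",np.round(s["position"],4),"yaw",round(y0,2),"d cm",np.round(d,2),"roll",r,"F",np.round(s["contact_force"],2),"t",s["clock"],"gap",s["finger_gap"])
E
python3 -c "
from h import *
disp([.447,-.152,.15],135)"
```

```text
pos [ 0.275  -0.589   0.2313] yaw -154.97 d cm [-34.07   8.13 -32.31] roll 70.02934911480986 F [-0.18 -0.01 -1.38] t 2.15 gap 0.08518129346451758
```

>>> apply_moves(
  plan=[
    {"jaw": 4.5,"x": -34.1,"y": 8.1,"z": -32.3,"roll": 70},
    {"jaw": 4.5,"x": -34.1,"y": 8.1,"z": -32.3,"roll": 70},
    {"jaw": 4.5,"x": -34.1,"y": 8.1,"z": -32.3,"roll": 70},
    {"jaw": 4.5,"x": -34.1,"y": 8.1,"z": -32.3,"roll": 70},
    {"jaw": 4.5,"x": -34.1,"y": 8.1,"z": -32.3,"roll": 70},
    {"jaw": 4.5,"x": -34.1,"y": 8.1,"z": -32.3,"roll": 70},
    {"jaw": 4.5,"x": -34.1,"y": 8.1,"z": -32.3,"roll": 70},
    {"jaw": 4.5,"x": -34.1,"y": 8.1,"z": -32.3,"roll": 70},
    {"jaw": 4.5,"x": -34.1,"y": 8.1,"z": -32.3,"roll": 70},
    {"jaw": 4.5,"x": -34.1,"y": 8.1,"z": -32.3,"roll": 70},
  ],
  squeeze=110,
)

```text
clock: 3.4
position: [0.4476, -0.1517, 0.1504]
tool_rot: [[-0.709, 0.0, -0.705], [0.705, -0.0, -0.709], [-0.0, -1.0, 0.0]]
contact_force: [0.4, -0.3, -0.1]
finger_gap: 0.0452
```

Run:
```python
from h import *
np.set_printoptions(precision=4,suppress=True)
disp([.447,-.152,.15],135)
c="wrist";cal=cams.get_calibration(c)
im=cams.read_camera(c); cv2.imwrite("pics/w1.png",im)
for n in ["blue_weight_bar","ring_centre","ring_front"]:
    for r in models.mark_of(n,c)[:3]: print(n,np.round(r["location"],1),round(r["conf"],2),atz(c,r["location"],.008,cal))
```

```text
pos [ 0.4476 -0.1517  0.1504] yaw 135.15 d cm [0.02 0.04 0.06] roll 0.14859972550229372 F [ 0.39 -0.27 -0.12] t 3.4 gap 0.045196612626547956
blue_weight_bar [319.  223.1] 0.98 [ 0.4492 -0.1534  0.008 ]
blue_weight_bar [233.5  75.3] 0.96 [ 0.5651 -0.1853  0.008 ]
blue_weight_bar [  1.8 229.1] 0.89 [0.6205 0.0252 0.008 ]
ring_centre [622.6 264.2] 0.95 [ 0.2544 -0.3018  0.008 ]
ring_centre [467.6 302.6] 0.74 [ 0.3175 -0.1922  0.008 ]
ring_front [ 66.1 192.4] 0.97 [ 0.6005 -0.0351  0.008 ]
ring_front [318.5 300. ] 0.79 [ 0.4044 -0.1084  0.008 ]
ring_front [286.7 148.1] 0.77 [ 0.505  -0.1759  0.008 ]
```

View pics/w1.png

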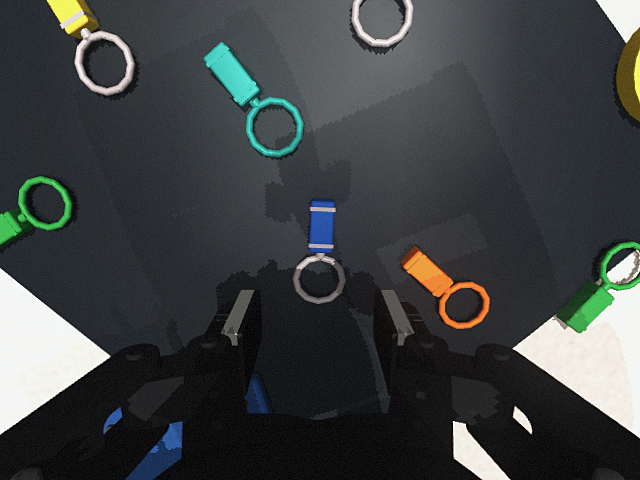

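The wrist picture shows the blue bar at (321,225) and its ring at (319,278), nearly aligned with the tool. The orange and turquoise look-alikes are clear of the fingers.

Run:
```python
from h import *
np.set_printoptions(precision=4,suppress=True)
im=cv2.imread("pics/w1.png"); hsv=cv2.cvtColor(im,cv2.COLOR_BGR2HSV)
cal=cams.get_calibration("wrist")
cv2.imwrite("pics/w1c.png",cv2.resize(im[190:310,270:370],None,fx=5,fy=5,interpolation=2))
roi=im[250:310,285:352].astype(int); m=((roi.sum(2)>300)&(roi.max(2)-roi.min(2)<50)).astype(np.uint8)
ys,xs=np.nonzero(m); pts=np.stack([xs+285,ys+250],1).astype(np.float32)
e=cv2.fitEllipse(cv2.convexHull(pts)); print(e)
rc=atz("wrist",e[0],.008,cal)
b=cv2.inRange(hsv,(105,120,40),(130,255,255)); b[:195]=0;b[258:]=0;b[:,:300]=0;b[:,345:]=0
M=cv2.moments(b,True); bc=(M["m10"]/M["m00"],M["m01"]/M["m00"]); r=cv2.minAreaRect(cv2.findNonZero(b)); print(bc,r)
bw=atz("wrist",bc,.0155,cal)
d=(rc-bw)[:2]; print(rc,bw,np.linalg.norm(d),np.degrees(np.arctan2(d[1],d[0])))
```

```text
((318.4072265625, 278.1177978515625), (48.99898910522461, 49.992393493652344), 27.14099884033203)
(321.34464285714284, 224.67589285714286) ((321.4393310546875, 225.01754760742188), (24.620311737060547, 54.67628479003906), 2.2906100749969482)
[ 0.4176 -0.1231  0.008 ] [ 0.448  -0.1565  0.0155] 0.04524030439380729 132.24668900282546
```

View pics/w1c.png

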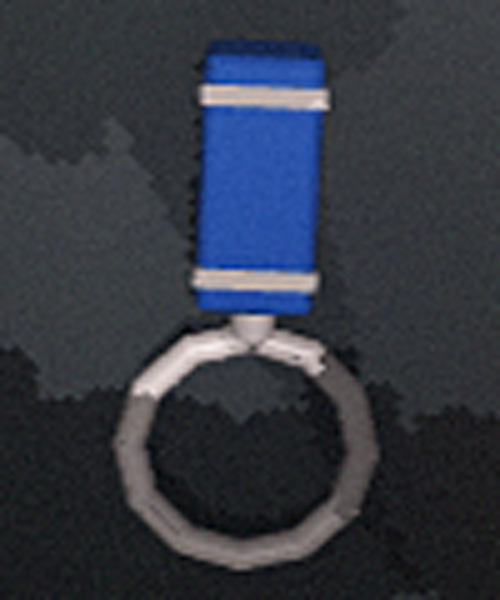

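```bash
python3 -c "
from h import *
disp([.4436,-.1516,.003],132.3)"
```

```text
pos [ 0.4472 -0.1533  0.1505] yaw 134.94 d cm [ 0.38 14.75  0.14] roll 2.6355421382896793 F [-0.01 -0.6   0.17] t 3.6 gap 0.04519642157912235
```

>>> apply_moves(
  plan=[
    {"jaw": 4.5,"x": 0.4,"y": 6,"z": 0.1,"roll": 2.6},
    {"jaw": 4.5,"x": 0.4,"y": 11,"z": 0.1,"roll": 2.6},
    {"jaw": 4.5,"x": 0.4,"y": 13.5,"z": 0.1,"roll": 2.6},
    {"jaw": 4.5,"x": 0.4,"y": 14.7,"z": 0.1,"roll": 2.6},
    {"jaw": 4.5,"x": 0.4,"y": 14.7,"z": 0.1,"roll": 2.6},
  ],
)

```text
clock: 4.22
position: [0.4435, -0.1518, 0.0034]
tool_rot: [[-0.673, -0.0, -0.74], [0.74, -0.0, -0.673], [0.0, -1.0, 0.0]]
contact_force: [0.3, 0.4, 0.3]
finger_gap: 0.0452
```

Run:
```python
from h import *
disp([.4436,-.1516,.003],132.3)
a=cams.read_camera("wrist");b=cams.read_camera("side")
cv2.imwrite("pics/g1.png",np.hstack([a[200:440,200:440],b[180:420,200:440]]))
```

```text
pos [ 0.4435 -0.1518  0.0034] yaw 132.28 d cm [ 0.    0.04 -0.02] roll -0.017874856374419323 F [0.29 0.44 0.27] t 4.225 gap 0.045187464274754396
```

View pics/g1.png

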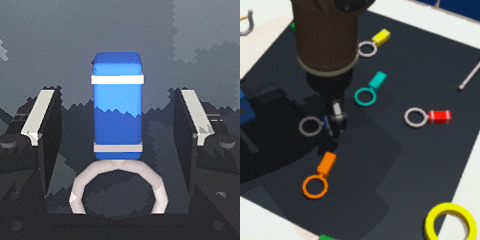

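The bar lies centred and square between the pads, so I am closing.

>>> apply_moves(
  plan=[
    {"jaw": 1.2},
    {"jaw": 1.2},
    {"jaw": 1.2},
    {"jaw": 1.2},
    {"jaw": 1.2},
    {"jaw": 1.2},
  ],
  squeeze=110,
)

```text
validation failed for argument at $.pl...
```

```bash
python3 -c "
from h import *
disp([.4436,-.1516,.06])"
```

```text
pos [ 0.4443 -0.1518  0.0044] yaw 132.31 d cm [ 0.05 -5.56  0.03] roll None F [ 1.05 -0.34  0.15] t 4.325 gap 0.044863840485189654
```

>>> apply_moves(
  plan=[
    {"jaw": 1.2,"x": 0,"y": 0,"z": 0,"roll": 0},
    {"jaw": 1.2,"x": 0,"y": 0,"z": 0,"roll": 0},
    {"jaw": 1.2,"x": 0,"y": 0,"z": 0,"roll": 0},
    {"jaw": 1.2,"x": 0,"y": 0,"z": 0,"roll": 0},
    {"jaw": 1.2,"x": 0,"y": 0,"z": 0,"roll": 0},
  ],
  squeeze=110,
)

```text
clock: 4.95
position: [0.445, -0.1521, 0.0058]
tool_rot: [[-0.673, 0.004, -0.739], [0.739, -0.002, -0.673], [-0.004, -1.0, -0.002]]
contact_force: [-3.6, 0.7, 23.4]
finger_gap: 0.0146
```

>>> apply_moves(
  plan=[
    {"jaw": 1.2,"x": 0,"y": -0.3,"z": 0,"roll": 0},
    {"jaw": 1.2,"x": 0,"y": -0.3,"z": 0,"roll": 0},
  ],
)

```text
clock: 5.2
position: [0.4454, -0.1522, 0.0093]
tool_rot: [[-0.673, 0.005, -0.739], [0.739, -0.002, -0.673], [-0.005, -1.0, -0.002]]
contact_force: [-0.0, 0.1, -1.9]
finger_gap: 0.0147
```

Run:
```python
from h import *
disp([.4436,-.1516,.06])
a=cams.read_camera("wrist");b=cams.read_camera("side")
cv2.imwrite("pics/g2.png",cv2.resize(a[200:440,180:460],None,fx=2.5,fy=2.5))
```

```text
pos [ 0.4454 -0.1522  0.0093] yaw 132.32 d cm [ 0.14 -5.07  0.08] roll None F [-0.04  0.1  -1.92] t 5.2 gap 0.014709510239117872
```

View pics/g2.png

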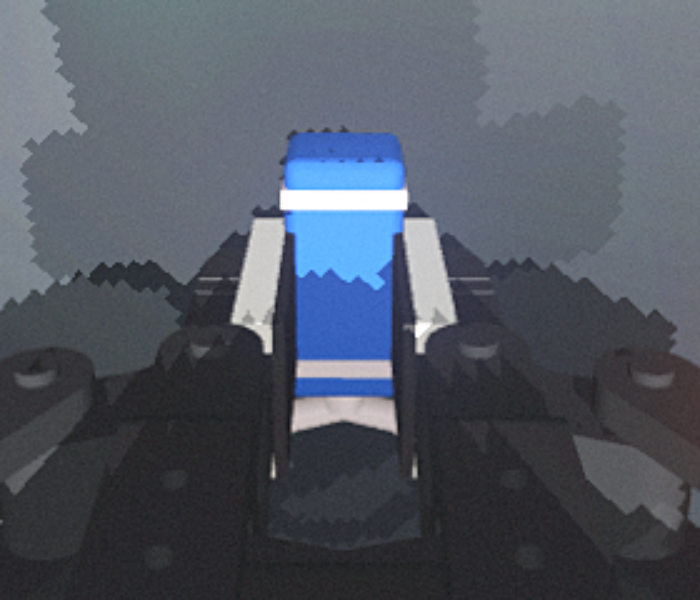

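```bash
python3 -c "
from h import *
disp([.4625+.1065*.866,.0265-.1065*.5,.21],150)"
```

```text
pos [ 0.4451 -0.1521  0.0089] yaw 132.32 d cm [  1.81 -20.09 -16.58] roll -17.680832657354017 F [-0.8   0.68 -0.87] t 5.3 gap 0.014648475304329897
```

>>> apply_moves(
  plan=[
    {"jaw": 1.2,"x": 0,"y": -4,"z": 0,"roll": 0},
    {"jaw": 1.2,"x": 0,"y": -8,"z": 0,"roll": 0},
    {"jaw": 1.2,"x": 0.3,"y": -13,"z": -3,"roll": -4},
    {"jaw": 1.2,"x": 0.9,"y": -17,"z": -8,"roll": -9},
    {"jaw": 1.2,"x": 1.4,"y": -20,"z": -13,"roll": -14},
    {"jaw": 1.2,"x": 1.8,"y": -20.1,"z": -16.6,"roll": -17.7},
    {"jaw": 1.2,"x": 1.8,"y": -20.1,"z": -16.6,"roll": -17.7},
    {"jaw": 1.2,"x": 1.8,"y": -20.1,"z": -16.6,"roll": -17.7},
  ],
)

```text
clock: 6.3
position: [0.5541, -0.0267, 0.2095]
tool_rot: [[-0.866, 0.002, -0.5], [0.5, -0.002, -0.866], [-0.003, -1.0, 0.0]]
contact_force: [-0.8, -0.3, -0.9]
finger_gap: 0.0145
```

Run:
```python
from h import *
disp([.4625+.0565*.866,.0265-.0565*.5,.21],150)
np.set_printoptions(precision=4,suppress=True)
for c in ["scene","side","wrist"]:
    cv2.imwrite(f"pics/{c}3.png",cams.read_camera(c))
```

```text
pos [ 0.5541 -0.0267  0.2095] yaw 150.02 d cm [ 4.94 -0.06 -0.03] roll 0.019830790075189952 F [-0.79 -0.3  -0.93] t 6.3 gap 0.014548600957522773
```

View pics/scene3.png

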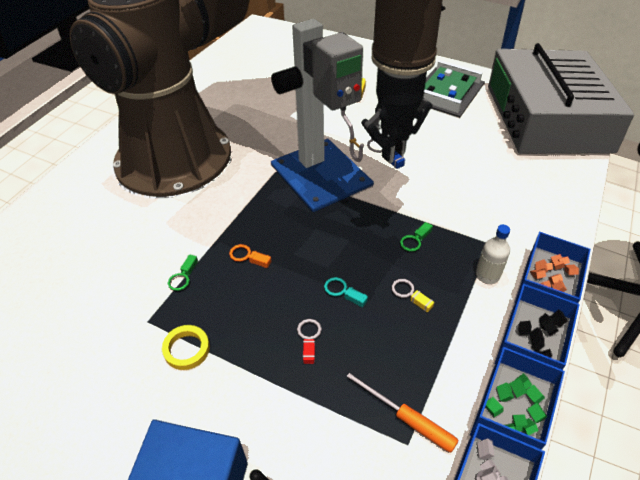

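View pics/side3.png

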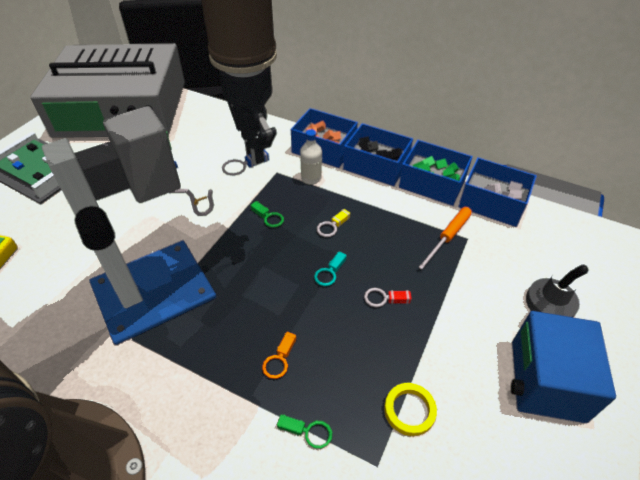

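View pics/wrist3.png

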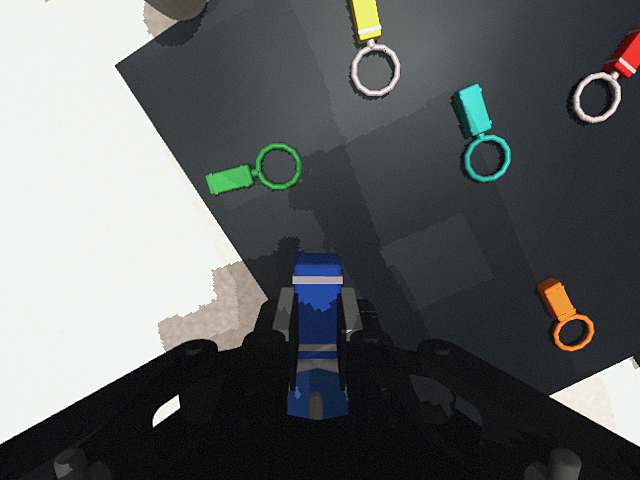

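```bash
cat > ov.py <<'E'
from h import *
import sys
def hookpts(p):
    c,s=np.cos(p[2]),np.sin(p[2]); z0=p[3] if len(p)>3 else 0
    L=[(-.016,.012),(-.013,0),(-.013,-.022)]+[(.002-.015*np.cos(a),-.022-.015*np.sin(a)) for a in np.linspace(0,np.pi,15)]+[(.017,0),(.017,.01)]
    return [np.array([p[0]+x*c,p[1]+x*s,.172+z+z0]) for x,z in L]
def ringpts(C,r=.0185):
    return [np.array([C[0]+r*np.cos(a),C[1]+r*np.sin(a),C[2]]) for a in np.linspace(0,2*np.pi,40)]
def crop(im,c,box,f,polys):
    x0,y0,x1,y1=box; o=cv2.resize(im[y0:y1,x0:x1],None,fx=f,fy=f,interpolation=cv2.INTER_CUBIC)
    for P,col in polys:
        q=np.array([(proj(c,X)-[x0,y0]+.5)*f-.5 for X in P]); cv2.polylines(o,[np.round(q*16).astype(np.int32)],False,col,1,cv2.LINE_AA,4)
    return o
E
python3 - <<'E'
from ov import *
s=state(); T=s["position"]; y=np.arctan2(s["tool_rot"][1,0],s["tool_rot"][0,0])
C=T+np.array([np.cos(y)*.038,np.sin(y)*.038,.002])
p=[.4631,.0268,np.radians(150)]
for c,b in [("scene",(335,95,415,175)),("side",(175,150,275,225))]:
    im=cv2.imread(f"pics/{c}3.png"); f=7 if c=="scene" else 7
    o=crop(im,c,b,f,[(hookpts(p),(0,0,255)),(ringpts(C),(0,200,0))]); cv2.imwrite(f"pics/ov_{c}.png",np.vstack([o]) )
    cv2.imwrite(f"pics/raw_{c}.png",crop(im,c,b,f,[]))
E
```

```text
(no output)
```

View pics/ov_scene.png

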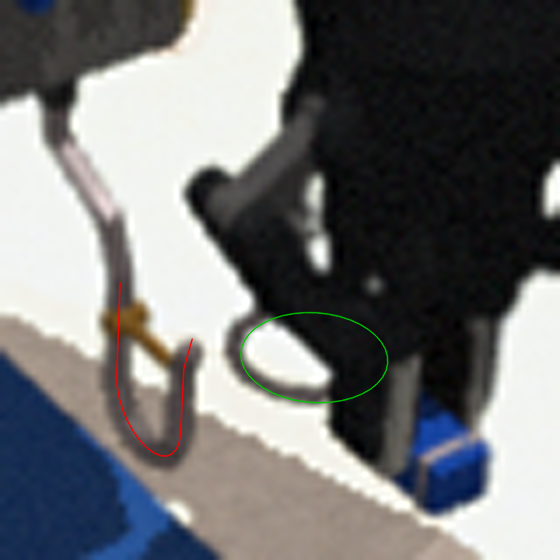

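View pics/ov_side.png

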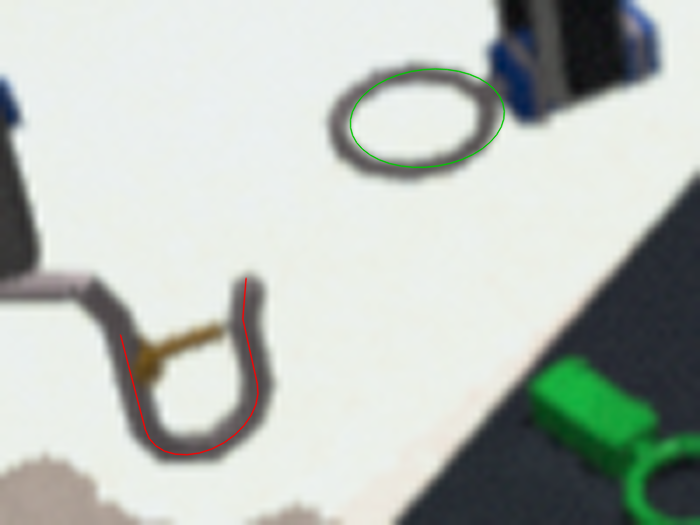

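```bash
cat > icp.py <<'E'
from ov import *
from scipy.ndimage import map_coordinates
from scipy.optimize import least_squares
np.set_printoptions(precision=4,suppress=True)
def prof(im,c,P,half,thr,closed=False):
    """measured centre offsets along normals"""
    g=im.astype(float).max(2) if True else 0
    q=np.array([proj(c,X) for X in P]); out=[]
    t=np.gradient(q,axis=0); t/=np.linalg.norm(t,axis=1)[:,None]; n=np.stack([-t[:,1],t[:,0]],1)
    u=np.arange(-half,half+.01,.25)
    for i in range(len(q)):
        s=q[i]+u[:,None]*n[i]
        v=map_coordinates(g,[s[:,1],s[:,0]],order=1,mode="nearest")
        w=np.clip(thr-v,0,None)
        if w[0]>15 or w[-1]>15 or w.sum()<30: out.append(np.nan); continue
        out.append((w*u).sum()/w.sum())
    return q,n,np.array(out)
def fit(gen,p0,ims,half,thr,it=12,skip={},prior=None):
    p=np.array(p0,float)
    for k in range(it):
        T=[]
        for c,im in ims.items():
            P=gen(p); q,n,o=prof(im,c,P,half[c],thr[c])
            for i in range(len(P)):
                if np.isfinite(o[i]) and not skip.get(c,lambda X,i:False)(P[i],i): T.append((c,i,q[i]+n[i]*o[i],n[i]))
        def f(pp):
            P=gen(pp); r=[n@(proj(c,P[i])-m) for c,i,m,n in T]
            if prior is not None: r+=list((pp-np.array(p0))/prior)
            return np.array(r)
        s=least_squares(f,p,loss="soft_l1",f_scale=.5); p=s.x
    r=f(p); print("n",{c:sum(1 for t in T if t[0]==c) for c in ims},"rms",np.sqrt((r**2).mean()))
    return p
E
python3 - <<'E'
from icp import *
ims={c:cv2.imread(f"pics/{c}3.png") for c in ["scene","side"]}
def gen(p):
    c,s=np.cos(p[2]),np.sin(p[2])
    L=[(-.0155,.010),(-.0142,.005),(-.0132,.001),(-.013,-.005),(-.013,-.01),(-.013,-.015),(-.013,-.02)]+[(.002-.015*np.cos(a),-.022-.015*np.sin(a)) for a in np.linspace(0.1,np.pi-.1,15)]+[(.017,-.021),(.017,-.016),(.017,-.012)]
    return [np.array([p[0]+x*c,p[1]+x*s,.172+z+p[3]]) for x,z in L]
h={"scene":3.5,"side":3.5}
for sub in (["scene","side"],["side"],["scene"]):
  for thr in (150,):
    p=fit(gen,[.4631,.0268,np.radians(150),0],{c:ims[c] for c in sub},h,{"scene":140,"side":190},prior=np.array([.05,.05,.17,.004]))
    print(sub,p[:2],np.degrees(p[2]),p[3])
    if len(sub)==2: np.save("hook.npy",p)
s=state(); T=s["position"]; y=np.arctan2(s["tool_rot"][1,0],s["tool_rot"][0,0])
C=T+np.array([np.cos(y)*.041,np.sin(y)*.041,.002])
R0=[C[0],C[1],C[2]]
gr=lambda p: [np.array([p[0]+.0185*np.cos(a),p[1]+.0185*np.sin(a),p[2]]) for a in np.linspace(0,2*np.pi,60)]
def sk(X,i):  # skip bar side
    return (X-C)@np.array([np.cos(y),np.sin(y),0])<-.010
for sub in (["scene","side"],["side"],["scene"]):
    r=fit(gr,R0,{c:ims[c] for c in sub},{"scene":2.6,"side":3},{"scene":170,"side":190},skip={"scene":sk,"side":sk},prior=np.array([.05,.05,.003]))
    d=r-T; print("ring",sub,r,"in tool: along",d[0]*np.cos(y)+d[1]*np.sin(y),"lat",-d[0]*np.sin(y)+d[1]*np.cos(y),"z",d[2])
    if len(sub)==2: R=r
p=np.load("hook.npy")
for c,b in [("scene",(335,95,415,175)),("side",(175,150,275,225))]:
    cv2.imwrite(f"pics/ov2_{c}.png",crop(ims[c],c,b,5,[(gen(p),(0,0,255)),(gr(R),(0,200,0))]))
print(T,np.degrees(y))
E
python3 -c "
import cv2,numpy as np
a=cv2.imread('pics/ov2_scene.png');b=cv2.imread('pics/ov2_side.png')
a=cv2.resize(a[:375],(300,375)) if 0 else a[25:400,:300]
cv2.imwrite('pics/ov2.png',np.hstack([a,b]))"
```

```text
Traceback (most recent call last):
  File "icp.py", line 30, in fit
    s=least_squares(f,p,loss="soft_l1",f_scale=.5); p=s.x
  File "icp.py", line 27, in f
    P=gen(pp); r=[n@(proj(c,P[i])-m) for c,i,m,n in T]
                     ~~~~^^^^^^^^
  File "h.py", line 12, in proj
    c=cal or cams.get_calibration(cam); p=np.array(c["R"])@np.array(X)+np.array(c["t"]); u=p[:2]/p[2]
             ~~~~~~~~~~~~~~~~~~~~^^^^^
ValueError: time passes only in moves, steps and waits
[ WARN:0@0.020] global loadsave.cpp:275 findDecoder imread_('pics/ov2_scene.png'): can't open/read file: check file path/integrity
[ WARN:0@0.020] global loadsave.cpp:275 findDecoder imread_('pics/ov2_side.png'): can't open/read file: check file path/integrity
Traceback (most recent call last):
TypeError: 'NoneType' object is not subscriptable
```

```bash
python3 - <<'E'
from rig import cams
import pickle
pickle.dump({c:cams.get_calibration(c) for c in ["scene","side"]},open("cal.pkl","wb"))
E
sed -i 's/^from rig import.*/&\nimport pickle,os\nCAL=pickle.load(open("cal.pkl","rb"))/; s/cal or cams.get_calibration(cam)/cal or CAL.get(cam) or cams.get_calibration(cam)/' h.py
cat > run1.py <<'E'
from icp import *
ims={c:cv2.imread(f"pics/{c}3.png") for c in ["scene","side"]}
def gen(p):
    c,s=np.cos(p[2]),np.sin(p[2])
    L=[(-.0155,.010),(-.0142,.005),(-.0132,.001),(-.013,-.005),(-.013,-.01),(-.013,-.015),(-.013,-.02)]+[(.002-.015*np.cos(a),-.022-.015*np.sin(a)) for a in np.linspace(0.1,np.pi-.1,15)]+[(.017,-.021),(.017,-.016),(.017,-.012)]
    return [np.array([p[0]+x*c,p[1]+x*s,.172+z+p[3]]) for x,z in L]
h={"scene":3.5,"side":3.5}
for sub in (["scene","side"],["side"],["scene"]):
    p=fit(gen,[.4631,.0268,np.radians(150),0],{c:ims[c] for c in sub},h,{"scene":140,"side":190},prior=np.array([.05,.05,.17,.004]))
    print(sub,p[:2],np.degrees(p[2]),p[3])
    if len(sub)==2: np.save("hook.npy",p)
s=state(); T=s["position"]; y=np.arctan2(s["tool_rot"][1,0],s["tool_rot"][0,0])
C=T+np.array([np.cos(y)*.041,np.sin(y)*.041,.002])
R0=[C[0],C[1],C[2]]
gr=lambda p: [np.array([p[0]+.0185*np.cos(a),p[1]+.0185*np.sin(a),p[2]]) for a in np.linspace(0,2*np.pi,60)]
def sk(X,i):  # skip bar side
    return (X-C)@np.array([np.cos(y),np.sin(y),0])<-.010
for sub in (["scene","side"],["side"],["scene"]):
    r=fit(gr,R0,{c:ims[c] for c in sub},{"scene":2.6,"side":3},{"scene":170,"side":190},skip={"scene":sk,"side":sk},prior=np.array([.05,.05,.003]))
    d=r-T; print("ring",sub,r,"in tool: along",d[0]*np.cos(y)+d[1]*np.sin(y),"lat",-d[0]*np.sin(y)+d[1]*np.cos(y),"z",d[2])
    if len(sub)==2: R=r
p=np.load("hook.npy")
o=[crop(ims[c],c,b,5,[(gen(p),(0,0,255)),(gr(R),(0,200,0))]) for c,b in [("scene",(335,100,395,175)),("side",(175,150,275,225))]]
cv2.imwrite("pics/ov2.png",np.hstack(o))
print(T,np.degrees(y))
E
python3 run1.py
```

```text
n {'scene': 20, 'side': 24} rms 0.2552296975209938
['scene', 'side'] [0.463  0.0262] 149.56201122657995 0.0018129731638888947
n {'side': 24} rms 0.20919713715165758
['side'] [0.4645 0.0278] 148.92024620188755 -6.573554317628205e-05
n {'scene': 19} rms 0.17491101317849692
['scene'] [0.4626 0.027 ] 148.9574710842169 -3.618173273718001e-05
n {'scene': 19, 'side': 40} rms 0.14525827494481874
ring ['scene', 'side'] [ 0.5187 -0.0065  0.2117] in tool: along 0.04112550011590621 lat -0.00033975964367010184 z 0.0019807220204081655
n {'side': 40} rms 0.16141444219016707
ring ['side'] [ 0.5192 -0.006   0.2112] in tool: along 0.040908043594797494 lat -0.0010189653168784472 z 0.0014396796323773164
n {'scene': 19} rms 0.0714416469381313
ring ['scene'] [ 0.5187 -0.0066  0.2117] in tool: along 0.04104591263097541 lat -0.0002288527105236346 z 0.001989867561045383
[ 0.5541 -0.0273  0.2098] 149.94523971771972
```

View pics/ov2.png

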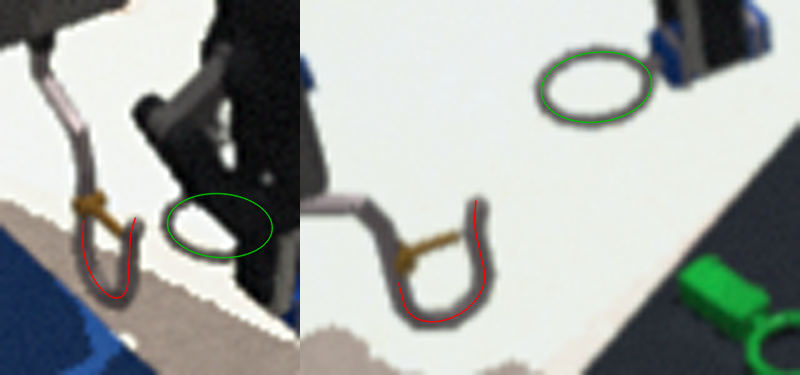

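```bash
cat > tgt.py <<'E'
from h import *
import sys
G=np.array([.4635,.0272]); Y=149.3; a=np.radians(Y); hx=np.array([np.cos(a),np.sin(a)]); hy=np.array([-np.sin(a),np.cos(a)])
xf,zr=float(sys.argv[1]),float(sys.argv[2])
P=G+(xf/1000-.0595)*hx+.0004*hy
disp([P[0],P[1],zr/1000-.0018],Y)
E
python3 tgt.py 0 212
```

```text
pos [ 0.5541 -0.0273  0.2098] yaw 149.95 d cm [ 4.63 -0.06 -0.08] roll 0.6452397177197042 F [-0.06 -0.31 -1.24] t 6.45 gap 0.01454181044379533
```

>>> apply_moves(
  plan=[
    {"jaw": 1.2,"x": 1.5,"y": 0,"z": -0.1,"roll": 0.6},
    {"jaw": 1.2,"x": 3,"y": 0,"z": -0.1,"roll": 0.6},
    {"jaw": 1.2,"x": 4,"y": 0,"z": -0.1,"roll": 0.6},
    {"jaw": 1.2,"x": 4.6,"y": 0,"z": -0.1,"roll": 0.6},
    {"jaw": 1.2,"x": 4.6,"y": 0,"z": -0.1,"roll": 0.6},
    {"jaw": 1.2,"x": 4.6,"y": 0,"z": -0.1,"roll": 0.6},
  ],
)

```text
clock: 7.2
position: [0.5152, -0.0035, 0.2097]
tool_rot: [[-0.86, 0.003, -0.51], [0.51, -0.002, -0.86], [-0.004, -1.0, -0.0]]
contact_force: [0.2, -1.1, -0.4]
finger_gap: 0.0145
```

```bash
cat > look.py <<'E'
from h import *
import sys
o=[]
for c,b in [("scene",(320,100,380,175)),("side",(165,150,265,225))]:
    im=cams.read_camera(c); cv2.imwrite(f"pics/{c}_{sys.argv[1]}.png",im)
    o.append(cv2.resize(im[b[1]:b[3],b[0]:b[2]],None,fx=5,fy=5,interpolation=2))
cv2.imwrite(f"pics/l_{sys.argv[1]}.png",np.hstack(o))
E
python3 look.py a; python3 tgt.py 0 212
```

```text
pos [ 0.5152 -0.0036  0.2096] yaw 149.33 d cm [ 0.06 -0.06  0.03] roll 0.03253802735250133 F [ 0.03  0.41 -1.33] t 7.3 gap 0.014541103093675773
```

View pics/l_a.png

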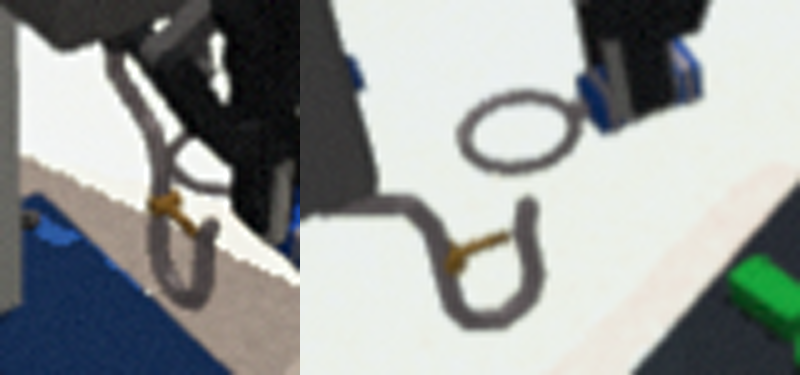

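>>> apply_moves(
  plan=[
    {"jaw": 1.2,"x": 0.1,"y": 0.8,"z": 0,"roll": 0},
    {"jaw": 1.2,"x": 0.1,"y": 1.6,"z": 0,"roll": 0},
    {"jaw": 1.2,"x": 0.1,"y": 2.4,"z": 0,"roll": 0},
    {"jaw": 1.2,"x": 0.1,"y": 2.7,"z": 0,"roll": 0},
    {"jaw": 1.2,"x": 0.1,"y": 2.7,"z": 0,"roll": 0},
  ],
)

```text
clock: 7.92
position: [0.5143, -0.0031, 0.1823]
tool_rot: [[-0.86, 0.003, -0.51], [0.51, -0.002, -0.86], [-0.003, -1.0, 0.0]]
contact_force: [0.1, -0.4, -0.9]
finger_gap: 0.0142
```

```bash
python3 look.py b; python3 tgt.py 0 184
```

```text
pos [ 0.5145 -0.0031  0.1827] yaw 149.34 d cm [-0.01  0.05  0.04] roll 0.03944391574751194 F [-0.8  -0.36 -0.71] t 8.025 gap 0.014603480579150948
```

View pics/l_b.png

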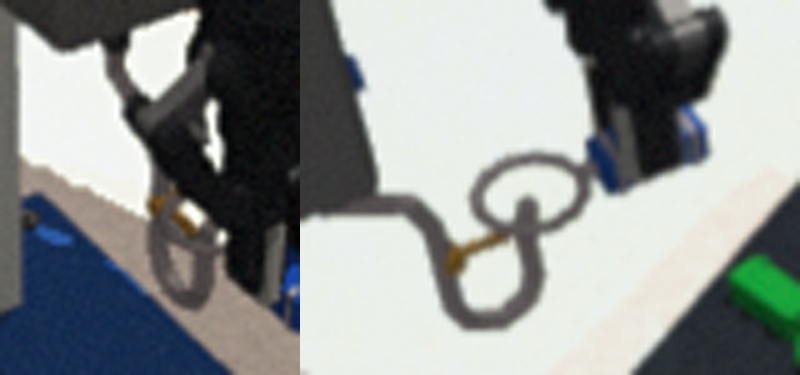

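>>> apply_moves(
  plan=[
    {"jaw": 1.2,"x": 0,"y": 0.5,"z": 0,"roll": 0},
    {"jaw": 1.2,"x": 0,"y": 1.0,"z": 0,"roll": 0},
    {"jaw": 1.2,"x": 0,"y": 1.5,"z": 0,"roll": 0},
    {"jaw": 1.2,"x": 0,"y": 2.0,"z": 0,"roll": 0},
    {"jaw": 1.2,"x": 0,"y": 2.4,"z": 0,"roll": 0},
    {"jaw": 1.2,"x": 0,"y": 2.4,"z": 0,"roll": 0},
  ],
)

```text
clock: 8.78
position: [0.515, -0.0033, 0.1585]
tool_rot: [[-0.86, 0.004, -0.51], [0.51, -0.002, -0.86], [-0.004, -1.0, -0.0]]
contact_force: [3.0, -2.2, -0.4]
finger_gap: 0.0146
```

```bash
python3 look.py c; python3 tgt.py 0 150
```

```text
pos [ 0.5151 -0.0033  0.1588] yaw 149.34 d cm [0.05 1.06 0.05] roll 0.03790929328542347 F [ 4.16 -1.2   0.06] t 8.875 gap 0.014356414181203063
```

View pics/l_c.png

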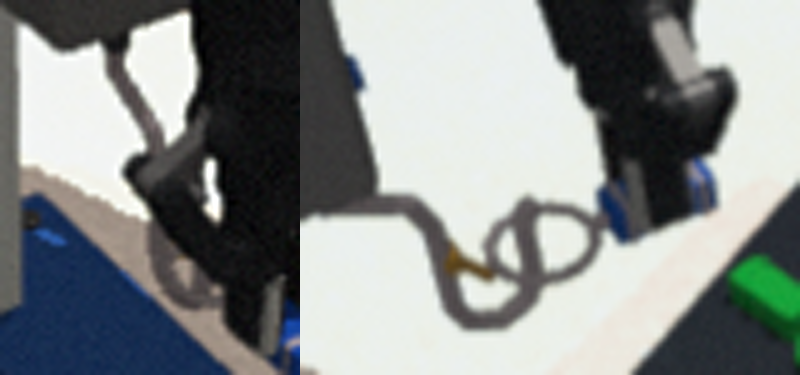

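>>> apply_moves(
  plan=[
    {"jaw": 1.2,"x": 0.05,"y": 0.3,"z": 0,"roll": 0},
    {"jaw": 1.2,"x": 0.05,"y": 0.6,"z": 0,"roll": 0},
    {"jaw": 1.2,"x": 0.05,"y": 0.9,"z": 0,"roll": 0},
    {"jaw": 1.2,"x": 0.05,"y": 1.1,"z": 0,"roll": 0},
    {"jaw": 1.2,"x": 0.05,"y": 1.1,"z": 0,"roll": 0},
  ],
)

```text
clock: 9.5
position: [0.5142, -0.003, 0.1474]
tool_rot: [[-0.86, 0.003, -0.51], [0.51, -0.002, -0.86], [-0.004, -1.0, 0.0]]
contact_force: [0.0, -0.2, -1.4]
finger_gap: 0.0147
```

```bash
python3 look.py d; python3 tgt.py 0 148
```

```text
pos [ 0.5145 -0.0031  0.1477] yaw 149.34 d cm [-0.02  0.15  0.04] roll 0.040454535641345046 F [-0.43 -1.65 -1.54] t 9.6 gap 0.014628089491574816
```

View pics/l_d.png

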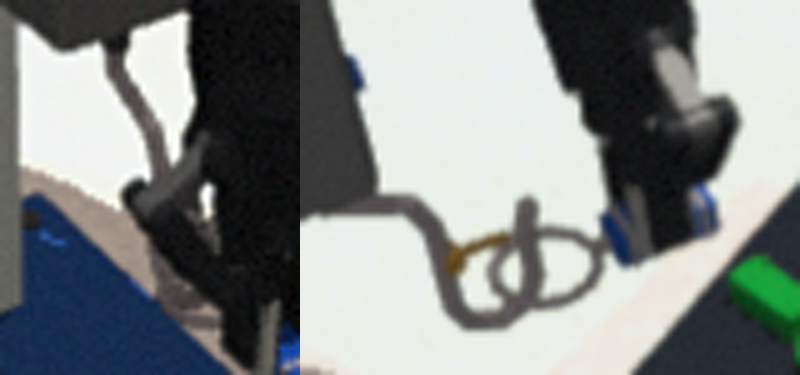

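>>> apply_moves(
  plan=[
    {"jaw": 1.2,"x": 0,"y": -0.4,"z": 0,"roll": 0},
    {"jaw": 1.2,"x": 0,"y": -0.8,"z": 0,"roll": 0},
    {"jaw": 1.2,"x": 0,"y": -1.2,"z": 0,"roll": 0},
    {"jaw": 1.2,"x": 0,"y": -1.5,"z": 0,"roll": 0},
    {"jaw": 1.2,"x": 0,"y": -1.5,"z": 0,"roll": 0},
  ],
)

```text
clock: 10.22
position: [0.5146, -0.003, 0.163]
tool_rot: [[-0.86, 0.004, -0.51], [0.51, -0.002, -0.86], [-0.005, -1.0, -0.0]]
contact_force: [-0.0, -0.4, -1.3]
finger_gap: 0.0145
```

```bash
cat > ff.py <<'E'
from h import *
F=[];P=[]
for i in range(8):
    cams.read_camera("side"); s=state(); F.append(s["contact_force"]);P.append(s["position"])
print(np.mean(F,0).round(2),np.std(F,0).round(2),np.mean(P,0).round(5),np.std(P,0).round(5),s["clock"])
E
python3 ff.py; python3 look.py e
```

```text
[-0.02  0.11 -0.94] [0.59 0.37 0.63] [ 0.5144  -0.00301  0.16262] [5.e-05 1.e-05 8.e-05] 10.625
```

View pics/l_e.png

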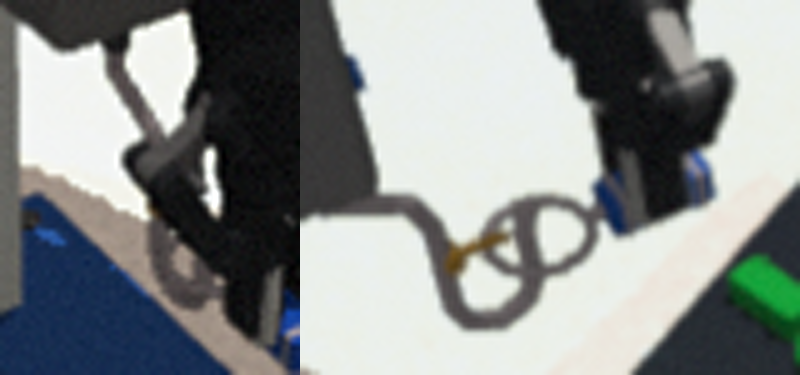

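>>> apply_moves(
  plan=[
    {"jaw": 1.2,"x": 0,"y": -0.1,"z": 0,"roll": 0},
    {"jaw": 1.2,"x": 0,"y": -0.2,"z": 0,"roll": 0},
    {"jaw": 1.2,"x": 0,"y": -0.25,"z": 0,"roll": 0},
  ],
)

```text
clock: 11.1
position: [0.5144, -0.003, 0.1652]
tool_rot: [[-0.86, 0.004, -0.51], [0.51, -0.002, -0.86], [-0.004, -1.0, -0.0]]
contact_force: [1.2, 0.6, -1.5]
finger_gap: 0.0144
```

```bash
python3 ff.py
```

```text
[-0.14 -0.2  -1.24] [0.53 0.53 0.83] [ 0.51443 -0.00302  0.16516] [3.e-05 2.e-05 6.e-05] 11.5
```

>>> apply_moves(
  plan=[
    {"jaw": 1.2,"x": 0,"y": -0.05,"z": 0,"roll": 0},
    {"jaw": 1.2,"x": 0,"y": -0.1,"z": 0,"roll": 0},
  ],
)

```text
clock: 11.75
position: [0.5144, -0.003, 0.1661]
tool_rot: [[-0.86, 0.004, -0.51], [0.51, -0.002, -0.86], [-0.004, -1.0, -0.0]]
contact_force: [-0.2, -0.7, -0.5]
finger_gap: 0.0144
```

```bash
python3 ff.py
```

```text
[-0.18  0.08 -0.81] [0.35 0.38 0.43] [ 0.51441 -0.00301  0.16614] [3.e-05 1.e-05 4.e-05] 12.15
```

>>> apply_moves(
  plan=[
    {"jaw": 1.2,"x": 0,"y": -0.05,"z": 0,"roll": 0},
    {"jaw": 1.2,"x": 0,"y": -0.1,"z": 0,"roll": 0},
  ],
)

```text
clock: 12.4
position: [0.5144, -0.003, 0.1671]
tool_rot: [[-0.86, 0.004, -0.51], [0.51, -0.002, -0.86], [-0.004, -1.0, -0.0]]
contact_force: [-1.0, -0.3, 0.1]
finger_gap: 0.0144
```

```bash
python3 ff.py; python3 look.py f
```

```text
[-0.07 -0.02 -1.04] [0.44 0.4  0.43] [ 0.5144  -0.003    0.16713] [3.e-05 1.e-05 3.e-05] 12.8
```

View pics/l_f.png

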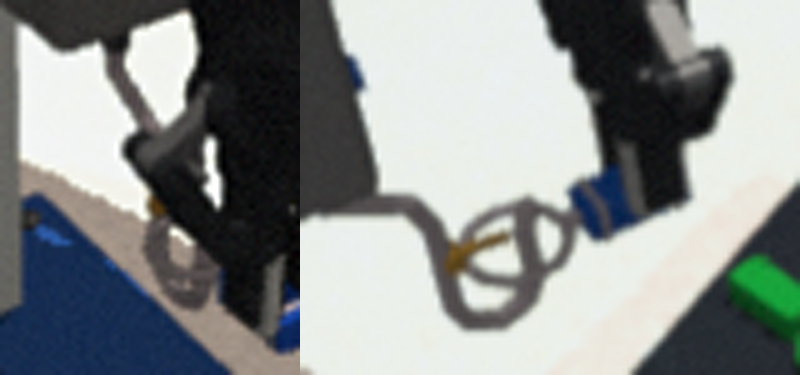

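Run:
```python
from h import *
a=cams.read_camera("wrist");b=cams.read_camera("side")
cv2.imwrite("pics/w5.png",cv2.resize(a[200:440,180:460],None,fx=2.5,fy=2.5))
cv2.imwrite("pics/s5.png",cv2.resize(b[110:235,165:315],None,fx=5,fy=5,interpolation=2))
disp([0,0,0])
```

```text
pos [ 0.5144 -0.003   0.1671] yaw 149.34 d cm [44.47 16.53 25.97] roll None F [ 0.84 -0.49 -0.67] t 13.0 gap 0.01440002154115029
```

View pics/w5.png

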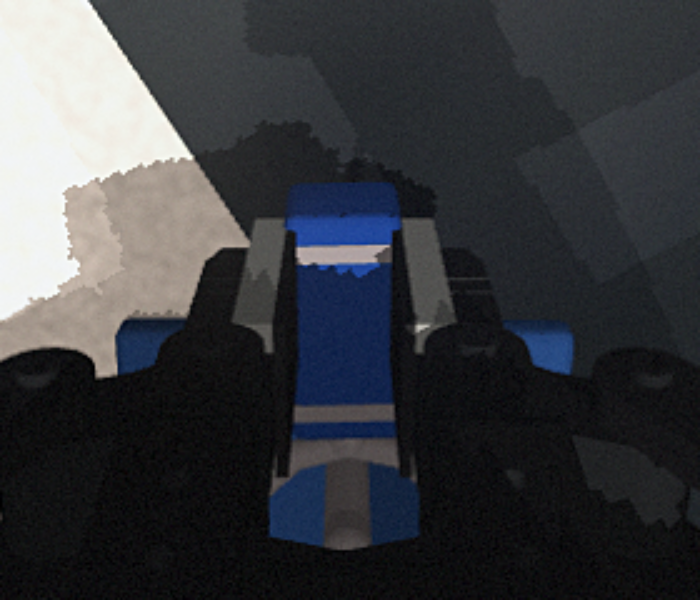

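View pics/s5.png

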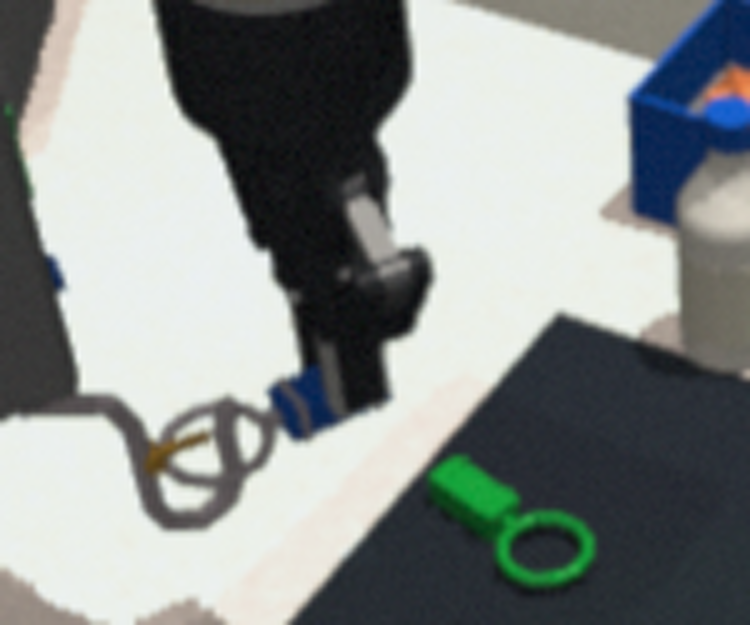

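```bash
cat > rfit.py <<'E'
from icp import *
def rfit(im,T,yaw,al0=.041,z0=.0018,half=3,verbose=True,pr=[.02,.001,.005,.3],pitch0=0.):
    a=np.radians(yaw);u=np.array([np.cos(a),np.sin(a),0]);l=np.array([-np.sin(a),np.cos(a),0]);k=np.array([0,0,1.])
    def gen(p):
        uu=np.cos(p[3])*u+np.sin(p[3])*k; C=T+p[0]*u+p[1]*l+p[2]*k
        return [C+.0185*(np.cos(t)*uu+np.sin(t)*l) for t in np.linspace(0,2*np.pi,80)]
    sk=lambda X,i: np.cos(2*np.pi*i/79)<-.75
    p=fit(gen,[al0,-.0004,z0,pitch0],{"side":im},{"side":half},{"side":190},skip={"side":sk},prior=np.array(pr))
    F=T+ (p[0])*u+p[1]*l+p[2]*k+.0185*(np.cos(p[3])*u+np.sin(p[3])*k)
    G=np.array([.4635,.0272,.172]); H=np.radians(149.3)
    d=F-G; print("along %.1f lat %.1f z %.1f mm pitch %.1f deg | front rel gap x %.1f y %.1f z %.1f"%(*(p[:3]*1000),np.degrees(p[3]),1000*(d[0]*np.cos(H)+d[1]*np.sin(H)),1000*(-d[0]*np.sin(H)+d[1]*np.cos(H)),1000*d[2]))
    return gen(p),p
if __name__=="__main__":
    o=[]
    for n,T,al in [("side_b",[.5144,-.0031,.1825],.041),("side_d",[.5144,-.003,.1476],.041),("side_e",[.5144,-.003,.1626],.041),("side_f",[.5144,-.003,.1671],.048)]:
        im=cv2.imread(f"pics/{n}.png"); P,p=rfit(im,np.array(T),149.34,al)
        o.append(crop(im,"side",(165,170,265,240),4,[(P,(0,200,0))]))
    cv2.imwrite("pics/rf.png",np.vstack([np.hstack(o[:2]),np.hstack(o[2:])]))
E
python3 rfit.py
```

```text
n {'side': 50} rms 0.22702299612330573
along 40.9 lat -0.5 z 1.8 mm pitch -1.2 deg | front rel gap x 0.1 y -0.4 z 11.9
n {'side': 39} rms 0.22817515508768527
along 41.0 lat -0.5 z 2.3 mm pitch 0.5 deg | front rel gap x 0.3 y -0.5 z -22.0
n {'side': 33} rms 0.2771684982358087
along 41.3 lat -0.5 z 2.4 mm pitch 1.8 deg | front rel gap x 0.6 y -0.5 z -6.5
n {'side': 28} rms 0.2363429644338392
along 49.7 lat -0.4 z -1.6 mm pitch -2.4 deg | front rel gap x 8.9 y -0.4 z -7.3
```

View pics/rf.png

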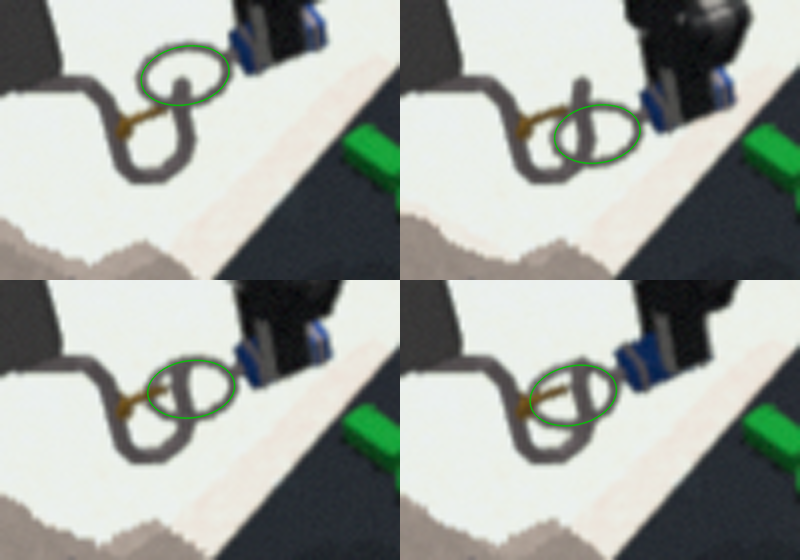

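The ring snapped in and the gate shut behind it. During the tug the bar slid about 9 mm towards the hook in the jaws, so the jaw target of 1.2 cm probably gave a weak grip. I am closing fully for a firmer squeeze before going on.

>>> apply_moves(
  plan=[
    {"jaw": 0,"x": 0,"y": 0,"z": 0,"roll": 0},
    {"jaw": 0,"x": 0,"y": 0,"z": 0,"roll": 0},
    {"jaw": 0,"x": 0,"y": 0,"z": 0,"roll": 0},
  ],
  squeeze=120,
)

```text
clock: 13.38
position: [0.5144, -0.003, 0.1671]
tool_rot: [[-0.86, 0.003, -0.51], [0.51, -0.002, -0.86], [-0.004, -1.0, -0.0]]
contact_force: [0.0, -0.3, -1.0]
finger_gap: 0.0141
```

```bash
cat > chk.py <<'E'
from rfit import *
import sys
F=[];P=[]
for i in range(4):
    im=cams.read_camera("side"); s=state(); F.append(s["contact_force"]);P.append(s["position"])
T=np.mean(P,0); R=s["tool_rot"]; yaw=np.degrees(np.arctan2(R[1,0],R[0,0]))
print("F",np.mean(F,0).round(2),"T",T.round(5),"gap",s["finger_gap"],"t",s["clock"])
cv2.imwrite(f"pics/side_{sys.argv[1]}.png",im)
g,p=rfit(im,T,yaw,float(sys.argv[2]),float(sys.argv[3]))
cv2.imwrite(f"pics/k_{sys.argv[1]}.png",np.hstack([crop(im,"side",(165,150,265,240),4,[]),crop(im,"side",(165,150,265,240),4,[(g,(0,200,0))])]))
E
python3 chk.py g .049 -.001
```

```text
F [-0.51  0.1  -0.92] T [ 0.5144 -0.003   0.1671] gap 0.014144048719439486 t 13.575
n {'side': 27} rms 0.21220835075031885
along 49.7 lat -0.4 z -1.7 mm pitch -1.9 deg | front rel gap x 9.0 y -0.4 z -7.2
```

View pics/k_g.png

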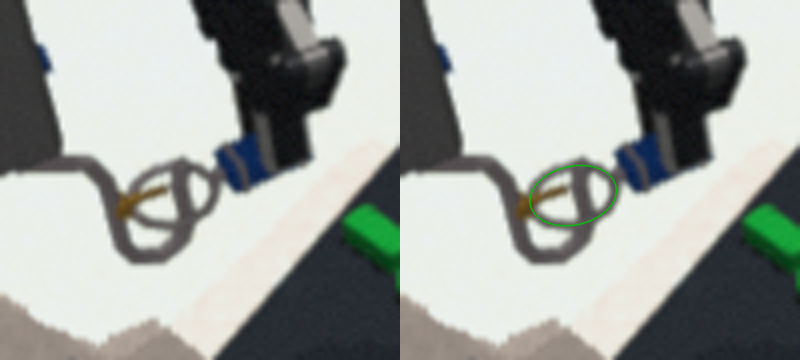

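>>> apply_moves(
  plan=[
    {"jaw": 0,"x": 0,"y": 0.2,"z": 0,"roll": 0},
    {"jaw": 0,"x": -0.4,"y": 0.2,"z": 0,"roll": 0},
    {"jaw": 0,"x": -0.8,"y": 0.2,"z": 0,"roll": 0},
    {"jaw": 0,"x": -0.8,"y": 0.2,"z": 0,"roll": 0},
  ],
)

```text
clock: 14.08
position: [0.5217, -0.0073, 0.1651]
tool_rot: [[-0.86, 0.004, -0.51], [0.51, -0.002, -0.86], [-0.004, -1.0, -0.0]]
contact_force: [-0.3, -0.8, -0.7]
finger_gap: 0.0141
```

```bash
python3 chk.py h .049 -.001
```

```text
F [-0.13  0.02 -0.75] T [ 0.5213 -0.0071  0.1651] gap 0.013828813668587315 t 14.275
n {'side': 33} rms 0.17389126117137313
along 50.1 lat -0.4 z -1.3 mm pitch 0.5 deg | front rel gap x 1.4 y -0.3 z -8.1
```

View pics/k_h.png

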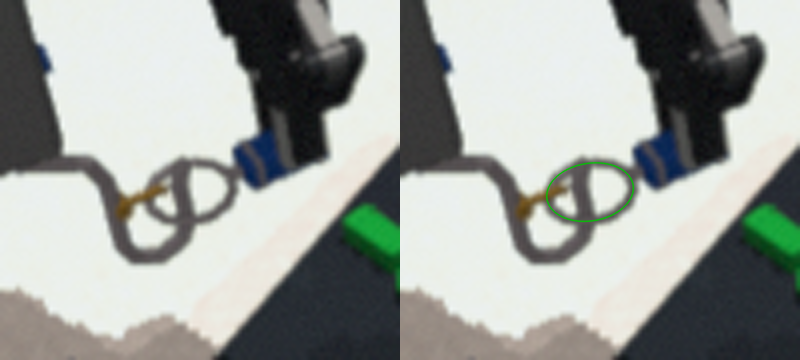

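>>> apply_moves(
  plan=[
    {"jaw": 0,"x": 0,"y": -0.15,"z": 0,"roll": 0},
    {"jaw": 0,"x": 0,"y": -0.2,"z": 0,"roll": 0},
    {"jaw": 0,"x": 0,"y": -0.25,"z": 0,"roll": 0},
  ],
)

```text
clock: 14.65
position: [0.5212, -0.007, 0.1677]
tool_rot: [[-0.86, 0.004, -0.51], [0.51, -0.002, -0.86], [-0.004, -1.0, -0.0]]
contact_force: [0.4, 0.5, -1.0]
finger_gap: 0.0139
```

```bash
python3 chk.py i .050 -.001
```

```text
F [-0.18 -0.39 -0.92] T [ 0.5212 -0.0071  0.1677] gap 0.013920771029565623 t 14.85
n {'side': 35} rms 0.22074634144937832
along 49.7 lat -0.5 z -1.6 mm pitch -1.1 deg | front rel gap x 1.1 y -0.4 z -6.3
```

>>> apply_moves(
  plan=[
    {"jaw": 0,"x": 0,"y": -0.05,"z": 0,"roll": 0},
    {"jaw": 0,"x": 0,"y": -0.1,"z": 0,"roll": 0},
  ],
)

```text
clock: 15.1
position: [0.5211, -0.0071, 0.1686]
tool_rot: [[-0.86, 0.003, -0.51], [0.51, -0.002, -0.86], [-0.004, -1.0, 0.0]]
contact_force: [0.5, 0.0, -2.9]
finger_gap: 0.0141
```

```bash
python3 chk.py j .050 -.001
```

```text
F [-0.07  0.23 -2.6 ] T [ 0.5211 -0.0071  0.1686] gap 0.013736507967513587 t 15.3
n {'side': 34} rms 0.2108776787056603
along 49.7 lat -0.4 z -2.0 mm pitch -1.6 deg | front rel gap x 1.2 y -0.4 z -6.0
```

View pics/k_j.png

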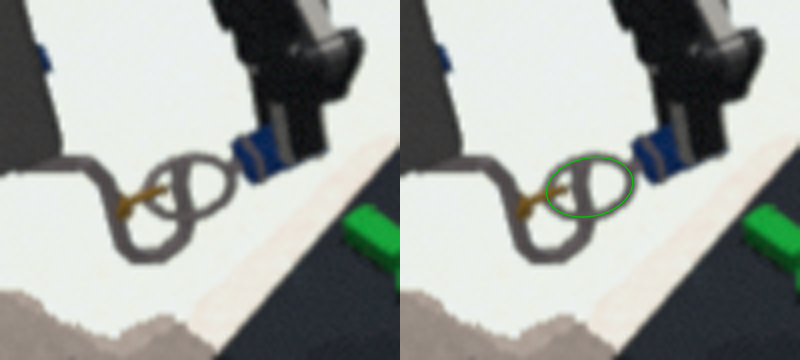

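>>> apply_moves(
  plan=[
    {"jaw": 0,"x": 0,"y": -0.05,"z": 0,"roll": 0},
    {"jaw": 0,"x": 0,"y": -0.1,"z": 0,"roll": 0},
  ],
)

```text
clock: 15.55
position: [0.5211, -0.0071, 0.1695]
tool_rot: [[-0.86, 0.003, -0.51], [0.51, -0.002, -0.86], [-0.004, -1.0, 0.0]]
contact_force: [1.3, 0.2, -4.9]
finger_gap: 0.0138
```

```bash
python3 chk.py k .050 -.001
```

```text
F [ 0.18  0.49 -5.72] T [ 0.5211 -0.007   0.1695] gap 0.01364788149169887 t 15.75
n {'side': 36} rms 0.205151425008272
along 49.5 lat -0.4 z -2.6 mm pitch -2.5 deg | front rel gap x 1.0 y -0.3 z -5.9
```

>>> apply_moves(
  plan=[
    {"jaw": 0,"x": 0,"y": -0.04,"z": 0,"roll": 0},
    {"jaw": 0,"x": 0,"y": -0.04,"z": 0,"roll": 0},
    {"jaw": 0,"x": 0,"y": -0.04,"z": 0,"roll": 0},
    {"jaw": 0,"x": 0,"y": -0.04,"z": 0,"roll": 0},
  ],
)

```text
clock: 16.25
position: [0.521, -0.007, 0.1699]
tool_rot: [[-0.86, 0.003, -0.51], [0.51, -0.002, -0.86], [-0.004, -1.0, 0.0]]
contact_force: [0.6, 0.9, -6.7]
finger_gap: 0.0141
```

```bash
python3 ff.py; python3 chk.py l .050 -.002
```

```text
[ 0.49  0.46 -5.66] [0.27 0.47 0.58] [ 0.52104 -0.00705  0.1699 ] [2.e-05 1.e-05 1.e-05] 16.65
F [-0.2   0.2  -6.11] T [ 0.5211 -0.007   0.1699] gap 0.014012282568339916 t 16.85
n {'side': 36} rms 0.20363523991394467
along 49.4 lat -0.4 z -2.9 mm pitch -3.3 deg | front rel gap x 0.9 y -0.3 z -6.1
```

View pics/k_l.png

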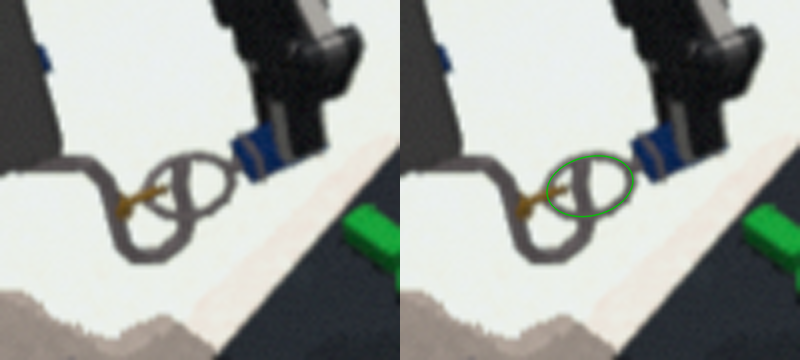

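>>> apply_moves(
  plan=[
    {"jaw": 0,"x": 0,"y": -0.04,"z": 0,"roll": 0},
    {"jaw": 0,"x": 0,"y": -0.04,"z": 0,"roll": 0},
    {"jaw": 0,"x": 0,"y": -0.04,"z": 0,"roll": 0},
    {"jaw": 0,"x": 0,"y": -0.04,"z": 0,"roll": 0},
    {"jaw": 0,"x": 0,"y": -0.04,"z": 0,"roll": 0},
    {"jaw": 0,"x": 0,"y": -0.04,"z": 0,"roll": 0},
  ],
)

```text
clock: 17.6
position: [0.521, -0.0071, 0.1703]
tool_rot: [[-0.86, 0.003, -0.51], [0.51, -0.002, -0.86], [-0.004, -1.0, 0.0]]
contact_force: [-0.7, 0.1, -7.2]
finger_gap: 0.014
```

```bash
python3 chk.py m .050 -.002
```

```text
F [ 0.22  0.82 -7.14] T [ 0.521  -0.007   0.1703] gap 0.01386653102605604 t 17.8
n {'side': 36} rms 0.20412242308989176
along 49.5 lat -0.4 z -3.1 mm pitch -3.7 deg | front rel gap x 1.0 y -0.3 z -6.0
```

>>> apply_moves(
  plan=[
    {"jaw": 0,"x": 0,"y": 0.4,"z": 0,"roll": 0},
    {"jaw": 0,"x": 0.1,"y": 0.9,"z": 0,"roll": 0},
    {"jaw": 0,"x": 0.1,"y": 1.4,"z": 0,"roll": 0},
    {"jaw": 0,"x": 0.1,"y": 1.9,"z": 0,"roll": 0},
    {"jaw": 0,"x": 0.1,"y": 2.2,"z": 0,"roll": 0},
    {"jaw": 0,"x": 0.1,"y": 2.2,"z": 0,"roll": 0},
  ],
)

```text
clock: 18.55
position: [0.5201, -0.0066, 0.148]
tool_rot: [[-0.86, 0.003, -0.51], [0.51, -0.002, -0.86], [-0.003, -1.0, 0.0]]
contact_force: [0.6, -0.3, -0.5]
finger_gap: 0.0139
```

```bash
python3 chk.py n .050 -.002
```

```text
F [-0.02 -0.05 -1.06] T [ 0.5203 -0.0066  0.1484] gap 0.0141007963625837 t 18.75
n {'side': 38} rms 0.20636890916982872
along 49.6 lat -0.5 z -1.6 mm pitch -2.5 deg | front rel gap x 2.0 y -0.4 z -26.0
```

View pics/k_n.png

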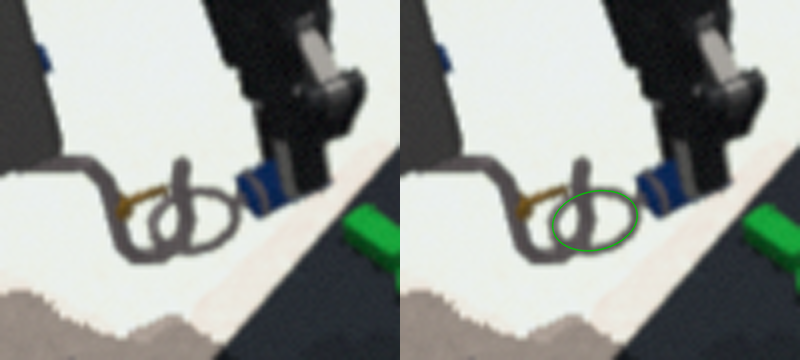

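>>> apply_moves(
  plan=[
    {"jaw": 0,"x": 0,"y": 0.3,"z": 0,"roll": 0},
    {"jaw": 0,"x": 0,"y": 0.35,"z": 0,"roll": 0},
    {"jaw": 8.5,"x": 0,"y": 0.35,"z": 0,"roll": 0},
    {"jaw": 8.5,"x": 0,"y": 0.35,"z": 0,"roll": 0},
    {"jaw": 8.5,"x": 0,"y": 0.35,"z": 0,"roll": 0},
    {"jaw": 8.5,"x": 0,"y": 0.35,"z": 0,"roll": 0},
    {"jaw": 8.5,"x": -1,"y": -1,"z": 0,"roll": 0},
    {"jaw": 8.5,"x": -5,"y": -4,"z": 0,"roll": 0},
    {"jaw": 8.5,"x": -10,"y": -8,"z": 0,"roll": 0},
    {"jaw": 8.5,"x": -12,"y": -8,"z": 0,"roll": 0},
  ],
)

```text
clock: 20.0
position: [0.6269, -0.0692, 0.2322]
tool_rot: [[-0.86, 0.009, -0.51], [0.51, -0.003, -0.86], [-0.01, -1.0, -0.002]]
contact_force: [-0.4, 0.2, 0.1]
finger_gap: 0.0849
```

```bash
python3 look.py o; python3 -c "
from h import *
disp([0,0,0])"
```

```text
pos [ 0.6252 -0.0688  0.2294] yaw 149.28 d cm [57.41 22.58 26.04] roll None F [-0.13  0.35  0.2 ] t 20.1 gap 0.08472576094735203
```

View pics/l_o.png

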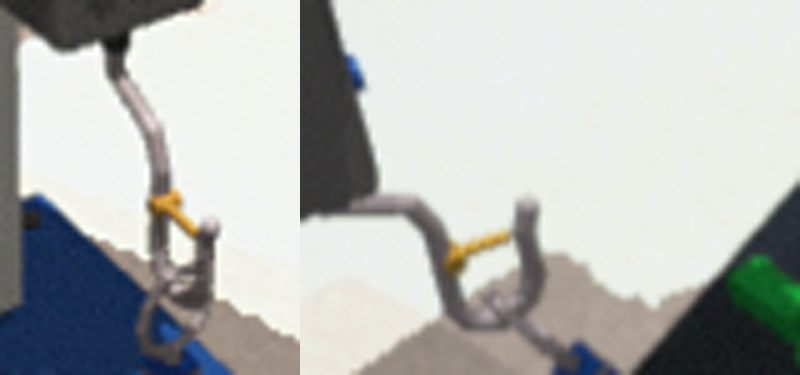

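Gate shut, weight hanging from the seat and still swinging. I'm waiting for it to settle.

```bash
cat > mot.py <<'E'
from h import *
import sys
prev=None
for i in range(int(sys.argv[1])):
    im=cams.read_camera("side"); g=im[190:300,160:300].astype(int)
    h=cv2.cvtColor(im[190:300,160:300],cv2.COLOR_BGR2HSV); b=cv2.inRange(h,(105,120,40),(130,255,255)); b[:, :30]=0
    M=cv2.moments(b,True); print(round(state()["clock"],2),round(M["m10"]/max(M["m00"],1)+160,2),round(M["m01"]/max(M["m00"],1)+190,2),M["m00"])
cv2.imwrite("pics/last.png",cv2.resize(im[150:310,150:310],None,fx=3.5,fy=3.5))
E
python3 mot.py 12
```

```text
20.15 205.64 271.56 844.0
20.2 205.81 271.33 847.0
20.25 204.09 273.49 824.0
20.3 201.5 275.31 816.0
20.35 198.89 274.98 826.0
20.4 198.85 280.16 727.0
20.45 199.07 281.54 706.0
20.5 198.53 277.34 778.0
20.55 199.89 275.98 806.0
20.6 202.1 275.62 801.0
20.65 204.01 273.61 821.0
20.7 204.65 272.61 830.0
```

>>> apply_moves(
  plan=[
    {"jaw": 8.5,"x": 0,"y": 0,"z": 0,"roll": 0},
    {"jaw": 8.5,"x": 0,"y": 0,"z": 0,"roll": 0},
    {"jaw": 8.5,"x": 0,"y": 0,"z": 0,"roll": 0},
    {"jaw": 8.5,"x": 0,"y": 0,"z": 0,"roll": 0},
    {"jaw": 8.5,"x": 0,"y": 0,"z": 0,"roll": 0},
    {"jaw": 8.5,"x": 0,"y": 0,"z": 0,"roll": 0},
    {"jaw": 8.5,"x": 0,"y": 0,"z": 0,"roll": 0},
    {"jaw": 8.5,"x": 0,"y": 0,"z": 0,"roll": 0},
    {"jaw": 8.5,"x": 0,"y": 0,"z": 0,"roll": 0},
    {"jaw": 8.5,"x": 0,"y": 0,"z": 0,"roll": 0},
    {"jaw": 8.5,"x": 0,"y": 0,"z": 0,"roll": 0},
    {"jaw": 8.5,"x": 0,"y": 0,"z": 0,"roll": 0},
    {"jaw": 8.5,"x": 0,"y": 0,"z": 0,"roll": 0},
    {"jaw": 8.5,"x": 0,"y": 0,"z": 0,"roll": 0},
    {"jaw": 8.5,"x": 0,"y": 0,"z": 0,"roll": 0},
    {"jaw": 8.5,"x": 0,"y": 0,"z": 0,"roll": 0},
    {"jaw": 8.5,"x": 0,"y": 0,"z": 0,"roll": 0},
    {"jaw": 8.5,"x": 0,"y": 0,"z": 0,"roll": 0},
    {"jaw": 8.5,"x": 0,"y": 0,"z": 0,"roll": 0},
    {"jaw": 8.5,"x": 0,"y": 0,"z": 0,"roll": 0},
  ],
)

```text
clock: 23.2
position: [0.6232, -0.0675, 0.229]
tool_rot: [[-0.86, 0.004, -0.51], [0.51, -0.002, -0.86], [-0.004, -1.0, -0.0]]
contact_force: [-0.2, 0.3, -0.3]
finger_gap: 0.0846
```

```bash
python3 mot.py 16
```

```text
23.25 200.82 276.12 801.0
23.3 200.59 275.84 807.0
23.35 200.47 276.1 805.0
23.4 200.49 276.18 803.0
23.45 200.7 275.99 806.0
23.5 200.85 276.22 797.0
23.55 201.0 276.2 797.0
23.6 201.02 276.25 794.0
23.65 200.86 276.44 791.0
23.7 200.78 276.25 797.0
23.75 200.72 275.99 804.0
23.8 200.62 276.1 805.0
23.85 200.7 275.85 808.0
23.9 200.75 276.18 803.0
23.95 200.81 276.19 801.0
24.0 200.98 276.25 801.0
```

View pics/last.png

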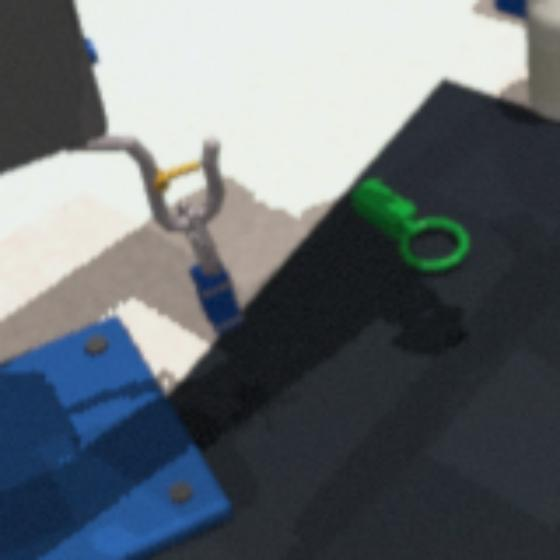

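>>> apply_moves(
  plan=[
    {"jaw": 8.5,"x": 0,"y": 0,"z": 0,"roll": 0},
    {"jaw": 8.5,"x": 0,"y": 0,"z": 0,"roll": 0},
    {"jaw": 8.5,"x": 0,"y": 0,"z": 0,"roll": 0},
    {"jaw": 8.5,"x": 0,"y": 0,"z": 0,"roll": 0},
    {"jaw": 8.5,"x": 0,"y": 0,"z": 0,"roll": 0},
    {"jaw": 8.5,"x": 0,"y": 0,"z": 0,"roll": 0},
    {"jaw": 8.5,"x": 0,"y": 0,"z": 0,"roll": 0},
    {"jaw": 8.5,"x": 0,"y": 0,"z": 0,"roll": 0},
    {"jaw": 8.5,"x": 0,"y": 0,"z": 0,"roll": 0},
    {"jaw": 8.5,"x": 0,"y": 0,"z": 0,"roll": 0},
    {"jaw": 8.5,"x": 0,"y": 0,"z": 0,"roll": 0},
    {"jaw": 8.5,"x": 0,"y": 0,"z": 0,"roll": 0},
    {"jaw": 8.5,"x": 0,"y": 0,"z": 0,"roll": 0},
    {"jaw": 8.5,"x": 0,"y": 0,"z": 0,"roll": 0},
    {"jaw": 8.5,"x": 0,"y": 0,"z": 0,"roll": 0},
    {"jaw": 8.5,"x": 0,"y": 0,"z": 0,"roll": 0},
    {"jaw": 8.5,"x": 0,"y": 0,"z": 0,"roll": 0},
    {"jaw": 8.5,"x": 0,"y": 0,"z": 0,"roll": 0},
    {"jaw": 8.5,"x": 0,"y": 0,"z": 0,"roll": 0},
    {"jaw": 8.5,"x": 0,"y": 0,"z": 0,"roll": 0},
  ],
)

```text
clock: 26.5
position: [0.6232, -0.0675, 0.2289]
tool_rot: [[-0.86, 0.003, -0.51], [0.51, -0.002, -0.86], [-0.004, -1.0, -0.0]]
contact_force: [-0.1, -0.3, 0.1]
finger_gap: 0.0845
```

```bash
python3 mot.py 10
python3 - <<'E'
from h import *
im=cams.read_camera("scene"); cv2.imwrite("pics/scene_end.png",im)
a=cv2.imread("pics/scene0.png"); d=cv2.absdiff(a,im).max(2)
for n,(x0,y0,x1,y1) in dict(red=(295,315,325,365),yellow=(388,275,438,312),driver=(345,370,460,450),bottle=(474,225,512,285),tape=(160,322,212,370)).items(): print(n,(d[y0:y1,x0:x1]>60).sum())
E
```

```text
26.55 200.85 275.87 803.0
26.6 200.83 275.91 804.0
26.65 200.89 275.84 807.0
26.7 200.83 275.84 801.0
26.75 200.9 275.93 804.0
26.8 200.87 275.95 806.0
26.85 200.91 275.84 809.0
26.9 200.88 275.83 805.0
26.95 200.86 275.78 804.0
27.0 200.9 275.89 805.0
red 0
yellow 0
driver 0
bottle 0
tape 0
```

View pics/scene_end.png

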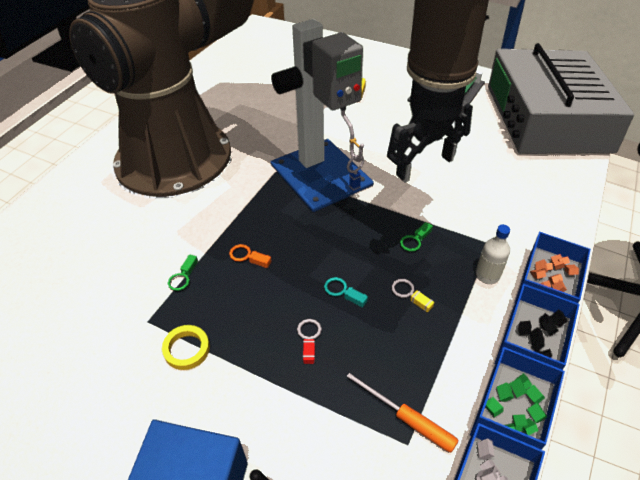

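The final picture shows the weight hanging from the hook at (355,180), below the shut gate. The arm is clear of it and everything else is in its place, so I am handing in.

```bash
python3 -c "
from rig import robot
print(robot.close_job())"
```

```text
the job is handed in; nothing more can be done
None
```

The blue weight is clipped into the hook, proved with a tug, and hanging still with the gate shut. I handed the job in at about 27 s; it reports no verdict.

- **Clip:** I pressed the ring down through the gate, and the pictures showed the gate open and then shut above the ring.
- **Slip during the first lift:** The bar slid about 9 mm towards the hook in the jaws, probably because a band on the bar was in the grip. I closed the jaws fully at 120 N, drew the ring back to mid-gap and repeated the tug.
- **Tug:** The repeat held about 5 N and then 6 N upward, each for a second or so. The wire sat about 6 mm below the gap point against the shut gate, as expected. No force I read came near 15 N, though I only read the force between moves.
- **Release:** I lowered the ring close to the seat, let go and backed off. The swing died out within a few seconds.

**Last checks:** The bar's image moved under 0.1 pixel over 0.5 s and the wrist force was about zero. The red and yellow weights, driver, bottle and tape showed no change in the scene picture.

**Disagreements:** The two cameras differed by about 2 mm on where the hook stands. The finger opening read 14 mm on the 18 mm bar.

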